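# Tighten a spool clamp with a tommy bar

## Task

The filament spool on the rewinding stand is loose: take the tommy bar from its rest and use it in the ring nut's holes, moving it from hole to hole, to screw the ring nut clockwise (seen from above) down on to the spool until you feel it go tight: about 1 Nm of turning (10 N on the handle where it is held), and not more than 2 Nm. Turn it only with the bar, never with the gripper itself. Then lay the bar back in the notches of its rest, as it lay before, and leave the other things on the bench alone.

Things in the scene. Friction and masses are not known exactly. Their poses are not given: they have to be found in the camera images.
- stand: Fixed spool stand: grey round base plate 300 mm across, 15 mm thick; on it a black-flanged spool lying flat, 160 mm across, and a threaded upright spindle 30 mm thick, up to 145 mm above the bench. Origin on the centre axis at bench height, z up. Its front, the side to work from, is its own -x direction, roughly towards the robot.
- flange (a point): Centre of the spool's top flange face, 65 mm above the bench, on the axis. A rubber washer 1 to 3 mm thick (not measured) lies on it, and the ring nut's boss has to bear on that; the gap at the start is 4 to 6 mm. Where it touches can only be felt.
- post_left (a point): Top centre of one guide post (12 mm thick, aluminium, top 125 mm above the bench), 135 mm from the stand's axis, 60 degrees from the stand's front towards its +y. The two posts block the bar's handle: in a hole, the bar can swing only between them, up to about 54 degrees either side of the front. Fingers holding the bar 102 mm from the axis pass inside the posts.
- post_right (a point): Top centre of the other guide post, the same but 60 degrees from the stand's front towards its -y.
- ring: Centre of the aluminium ring nut, on the axis at the height of its holes. 104 mm across, 28 mm high at the holed rim (14 mm above and below), with a boss (64 mm across) reaching 34 mm below this point. Clockwise from above screws it down, 1.9 mm per radian; 2.1 to 3.0 rad to go at the start. It takes 0.18 Nm to turn while loose and stays where left.
- ring_hole (a point): Middle of the mouth of one of eight equal radial holes, 45 degrees apart, all level with the ring nut's centre and 52 mm from the axis. x axis of this frame and of ring: straight out of this hole, z up. A dark groove on the nut's top face lies over each hole. Holes are 11 mm wide, 12 mm high and 30 mm deep, ending at a solid core 22 mm from the axis.
- hub (a joint): Springy wind-up of the clamp (rad, clockwise): about 0 while the nut is loose, however far it is turned. Once the nut bears on the spool it starts at 0.5 Nm and grows 0.1 per 0.8 Nm: 0.06 at 1 Nm, tight; 0.34 (3.2 Nm) crushes the spool. Up to about 0.06 stays when the push is taken away: that clamps the spool. 1 N at bar_grip is 0.1 Nm; the twist of a stiff hand adds or takes.
- bar_grip (a point): Grip point of the loose tommy bar, on its axis, near its balance. Black handle 16 x 16 mm square from 50 mm behind to 25 mm ahead of this point, then a round steel rod 10 mm thick whose rounded nose is 80 mm ahead. x axis along the bar towards the nose. 90 g (may vary by a third). With the nose at the bottom of a hole this point is 102 mm from the ring nut's axis.
- bar_nose (a point): Tip of the bar's rounded nose, 80 mm ahead of bar_grip on the bar's axis.
- rest_mid (a point): Where bar_grip lies in the bar's rest, 48 mm above the bench. Rest: grey, fixed, base 10 mm thick, two notched uprights 12 mm long, tops 56 mm up: 42 mm behind this point (22 mm wide notch for the handle, floor 40 mm up) and 52 mm ahead (16 mm wide notch for the rod, floor 43 mm up). x axis along the bar towards the place of its nose.
- rest_nose (a point): Where the bar's nose lies when the bar is in its rest.
- tape: Roll of masking tape, 100 mm across, 45 mm high, standing flat near the stand; leave alone. Origin at the centre of its underside.
- jar: Small jar, 60 mm across and 75 mm high; leave alone. Origin at the centre of its underside.
- scraper: Flat scraper 200 mm long lying on the bench; leave alone.
There are look-alikes about, which are no part of the job. There is more than one size of the part that bears bar_grip; the job needs the middle-sized.

How it is judged:
On the way, in this order (a step that is already met when the one before it is completed fails the run):
1. the bar's nose is in a hole of the ring nut (horizontal distance between bar_nose and ring below 0.044 m and distance between bar_nose and ring below 0.045 m), for 0.1 s.
2. the ring nut is tight on the spool (value of joint hub above 0.015 rad), for 0.2 s.
At the end, for the whole second after the job is handed in: the ring nut is left tight: the wind-up hub keeps at least 0.015 rad and the nut is not screwed up again (its centre below 102 mm); the bar lies still in its rest, its grip point within 12 mm and its nose within 15 mm of their places there (value of joint hub above 0.015 rad and z of ring in the frame of stand below 0.102 m and distance between bar_grip and rest_mid below 0.012 m and distance between bar_nose and rest_nose below 0.015 m and linear speed of bar below 0.02 m/s); the robot touches nothing.
It fails at once if the gripper or arm turns or presses the ring nut itself (over 3 N) instead of using the bar (contact force between any of the fingers, the arm and ring above 3 N).
It fails at once if the ring nut is overtightened (wind-up over 0.34 rad, 3.2 Nm) (value of joint hub above 0.34 rad).
It fails at once if a bystander is pushed more than 25 mm (distance of any of tape, jar, scraper from where it was at the start of the episode above 0.025 m).
It also fails if it takes over 72 s, if anything falls off the work surface, if the arm or the gripper's body presses on something with over 40 N, if the wrist force passes 120 N, or if a joint passes its speed limit or range.

## Robot

A 6-joint arm with a two-finger parallel gripper is mounted at the origin on the work surface. World frame = base frame: x ahead of the robot, y to its left, z up, the work surface at z = 0. Lengths are in m, angles in rad, forces in N, time in s.
With the tool pointing down it reaches from about 0.325 to 0.9 m from the base axis. Payload 6.1 kg.
Tool frame: the origin (TCP) lies midway between the tips of the shut fingers; the grasp point (between the pads) lies 19 mm behind it; x points along the fingers, y is the direction in which the jaws open and shut, and the axes are right-handed (so a half turn about x gives the same grasp; the last joint's range is limited). The gripper opens to 87 mm and grips with 3 to 60 N. Pads are 19 mm wide; open, the fingers measure 117 mm over their backs; the gripper's body (75 mm by 190 mm) begins 51 mm behind the grasp point.
Start: joints at [1.132, 0.22, 1.526, -0, 1.395, -0.126], TCP at [0.192, 0.595, 0.223] pointing down, gripper open.
Joint ranges: [-2.98, 2.98], [-0.91, 2.08], [0.09, 2.57], [-1.24, 4.39], [0.2, 2.65], [-2.68, 2.68]. Speed limits (rad/s): [2.57, 2.57, 3.01, 3.14, 3.14, 3.14].

## Interface

Orientations are given as a unit quaternion [x, y, z, w].
In Python, from plant import robot gives the robot as it stands.
- The arm moves only by the tool play_rows, never from a script. Its argument "increments" is one flat list of numbers, 7 for each row, row after row: the shift along the tool's x, y, z in m, then the turn, a rotation vector about the tool's x, y, z in degrees, then the opening, from 0 (shut) to 1 (fully open). In form: [tx, ty, tz, ax, ay, az, gripper, tx, ty, tz, ax, ay, az, gripper, ...]. A call has 1 to 10 rows; each row shifts and turns the commanded pose from where the row before left it, along the tool's axes as they then stand; what a row does not reach is not made up. A row lasts 1/8 s, in which the tool goes at most 62.5 mm and 10.7 degrees, less where a joint would pass 70% of its speed; a pose out of reach is approached as far as the arm can. A call is refused whole if a number of a shift passes 0.0625 or a number of a turn 10.7, either way. A call with a gripper value outside its range is refused whole. The fingers move at their own pace and stop on an object; "force" is the grip in N (left out, the last holds). Time passes only in rows, so rows that do not move let the fingers close. It gives the time, the measured TCP pose, the force and the opening at its end, in the units of the state.
- robot.sense(): the state, without advancing time (a new reading comes with each control period).
- robot.get_image(name): name is "scene" or "top" or "wrist"; returns (picture, depth): 480x640x3 uint8, blue, green, red; 480x640 float32, m along the optical axis (not along the pixel's ray), 0 where there is no reading.
- robot.camera_model(name): a dict with "vertical_fov" (degrees; the focal length in pixels is half the picture's height over the tangent of half this angle, whatever the lens; pixels are square), "cx", "cy" (the principal point, pixels), "dist" ([k1, k2, p1, p2, k3] as OpenCV has them; the pictures are not rectified), "origin" and "orientation" of the camera in the world. Camera axes: x right, y down, z forward; pixel columns grow to the right and rows downward; lengths in m; the calibration is good to about 2 mm. A picture is of the moment at which its call begins: read the wrist's pose just before it. camera_model takes no time and is no camera call; for the wrist camera it gives the pose at the moment of the call.
- robot.sign_off(): hands the job in, once; it reports no verdict.
The state is a dict: "time": time; "joint_positions": joint angles; "dq": joint speeds; "joint_torque": joint torques, N m; "eef_pos": TCP position; "tcp_rot": TCP orientation; "contact_force": force on the tool from outside, world axes, zero at the start; "moment": the same for the moment, N m; "width": finger opening in m.
Only numpy, scipy, OpenCV 4.12 (cv2) and the standard library are available. Lean on these libraries where they do the work, as an engineer would, in place of code of your own. Each camera call takes 0.05 s, during which the arm holds its last target.

## Working session

There is one attempt and no reset: what is moved stays moved. The work goes in short steps, Python scripts to look and compute and a tool call to move; the robot and the scene stay as the last step left them, time stands still between calls to the robot, and variables do not carry over. Pictures are saved under pics/ and viewed, and the job is handed in when it is done.

Besides the shell and the picture viewer there is one more tool, called after "Call:" as name(argument=value, ...), one argument or row to a line, values as JSON. play_rows: Moves the arm, as the interface text tells. Its arguments: {"type":"object","properties":{"increments":{"type":"array"},"force":{"type":"number"}},"required":["increments"]}

```bash
ls; mkdir -p pics; python3 - <<'E'
from plant import robot
import cv2,numpy as np
print(robot.sense())
for n in ["scene","top","wrist"]:
    print(n,robot.camera_model(n))
    p,d=robot.get_image(n); cv2.imwrite(f"pics/{n}0.png",p); np.save(f"pics/{n}0.npy",d); print(d[d>0].min() if (d>0).any() else None,d.max())
E
```

```text
pics
{'time': 0.0, 'joint_positions': array([ 1.13189219e+00,  2.21251909e-01,  1.52763114e+00, -2.08156629e-05,
        1.39469348e+00, -1.26116224e-01]), 'dq': array([ 3.80953068e-04,  3.67200241e-04, -2.42726804e-03, -2.66931218e-05,
       -8.98657899e-04,  1.84646158e-03]), 'joint_torque': array([-1.10055054e-03, -4.94608498e+01, -3.87386012e+01,  7.00909551e-02,
        5.71173476e-02, -1.84683163e-04]), 'eef_pos': array([0.19206954, 0.59409134, 0.22141069]), 'tcp_rot': array([ 0.10946001,  0.69866524, -0.11081125,  0.69828809]), 'contact_force': array([0.63506404, 0.03219881, 0.75883195]), 'moment': array([ 0.03793728, -0.00295775, -0.01856295]), 'width': 0.08698988379749152}
scene {'vertical_fov': 49.057295172907295, 'cx': 322.0121313693338, 'cy': 246.86763509989015, 'dist': array([-0.15482363,  0.        ,  0.        ,  0.        ,  0.        ]), 'origin': array([ 1.30624617, -0.50919824,  0.73806268]), 'orientation': array([ 0.77075535,  0.42671187, -0.21839321, -0.41971131])}
0.7481673 3.9998503
top {'vertical_fov': 50.04865919757652, 'cx': 324.14168377080597, 'cy': 237.2477896625316, 'dist': array([0.02417381, 0.        , 0.        , 0.        , 0.        ]), 'origin': array([ 0.43206941, -0.00245414,  1.12909949]), 'orientation': array([ 0.71479372, -0.69630402,  0.05474943, -0.03511616])}
0.9931087 2.0651875
wrist {'vertical_fov': 69.0930208939163, 'cx': 321.7355861560084, 'cy': 245.1732510785604, 'dist': array([-0.06058546,  0.        ,  0.        ,  0.        ,  0.        ]), 'origin': array([0.11520617, 0.61813844, 0.38293574]), 'orientation': array([0.79992941, 0.5819287 , 0.08613999, 0.1185404 ])}
0.054817278 0.5108259
```

View pics/top0.png

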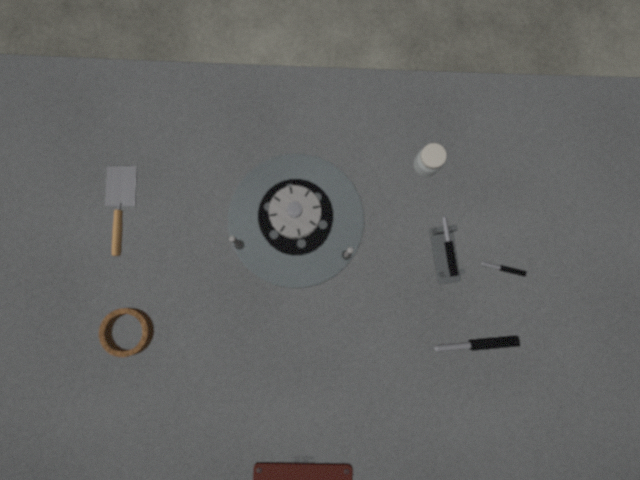

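View pics/scene0.png

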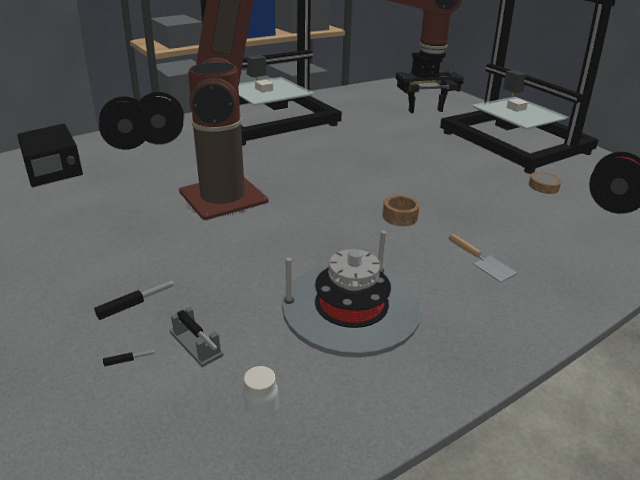

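View pics/wrist0.png

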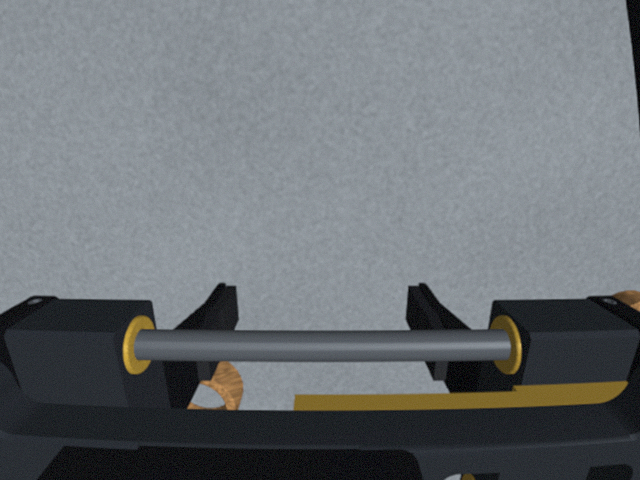

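Top view: bar candidates are the large one on the bench (477,344), the small one on the bench (505,268), and the one in the rest (handle 451,258, nose 446,219). The one in the rest should be the middle-sized bar. The stand is at about (297,212), with the posts at (237,241) and (348,253). I'll measure and check a close crop.

```bash
cat > h.py <<'E'
import numpy as np, cv2
from scipy.spatial.transform import Rotation as R
def K(m):
    f=240/np.tan(np.radians(m["vertical_fov"]/2)); return np.array([[f,0,m["cx"]],[0,f,m["cy"]],[0,0,1.]])
def ray(m,px):
    u=cv2.undistortPoints(np.array(px,float).reshape(-1,1,2),K(m),m["dist"]).reshape(-1,2)
    d=np.c_[u,np.ones(len(u))]; return R.from_quat(m["orientation"]).apply(d)
def onz(m,px,z):
    d=ray(m,px); o=m["origin"]; return o+d*((z-o[2])/d[:,2])[:,None]
def proj(m,P):
    r=R.from_quat(m["orientation"]).inv(); 
    p,_=cv2.projectPoints(np.array(r.apply(np.atleast_2d(P)-m["origin"])),np.zeros(3),np.zeros(3),K(m),m["dist"]); return p.reshape(-1,2)
def tri(ms,pxs):
    A=np.zeros((3,3));b=np.zeros(3)
    for m,p in zip(ms,pxs):
        d=ray(m,p)[0];d/=np.linalg.norm(d);M=np.eye(3)-np.outer(d,d);A+=M;b+=M@m["origin"]
    return np.linalg.solve(A,b)
E
python3 - <<'E'
import cv2,numpy as np
from plant import robot
from h import *
p=cv2.imread("pics/top0.png")
cv2.imwrite("pics/c1.png",cv2.resize(p[200:300,400:540],None,fx=5,fy=5,interpolation=cv2.INTER_CUBIC))
cv2.imwrite("pics/c2.png",cv2.resize(p[150:290,220:370],None,fx=4,fy=4,interpolation=cv2.INTER_CUBIC))
s=cv2.imread("pics/scene0.png")
cv2.imwrite("pics/c3.png",cv2.resize(s[220:360,270:430],None,fx=4,fy=4,interpolation=cv2.INTER_CUBIC))
m=robot.camera_model("top")
g=cv2.cvtColor(p,cv2.COLOR_BGR2GRAY)
d=np.load("pics/top0.npy")
def blob(mask,x0,y0,x1,y1):
    q=np.zeros_like(mask);q[y0:y1,x0:x1]=mask[y0:y1,x0:x1]
    n,l,st,c=cv2.connectedComponentsWithStats(q);
    for i in range(1,n):
        if st[i,4]>40: print(st[i],c[i].round(1),cv2.minAreaRect(np.argwhere(l==i)[:,::-1].astype(np.float32)))
print("dark");blob((g<40).astype(np.uint8),400,200,560,380)
print("spool");blob((g<40).astype(np.uint8),240,160,350,270)
print("nut");blob((g>140).astype(np.uint8),240,160,350,270)
for px,z in [((451,258),.056),((446,219),.053),((297,216),.065),((237,240),.125),((348,253),.125),((477,344),.01)]:
    print(px,onz(m,[px],z)[0].round(4),d[px[1],px[0]])
E
```

```text
dark
[445 242  13  34 237] [451.  258.6] ((451.01348876953125, 258.58111572265625), (33.04419708251953, 7.39795446395874), 80.53767395019531)
[502 266  24   9  94] [513.1 270.5] ((513.2352905273438, 270.558837890625), (24.01102638244629, 3.8805696964263916), 14.03624439239502)
[470 336  49  14 451] [494.5 342.4] ((494.2359619140625, 342.4775695800781), (9.623123168945312, 47.97340393066406), 84.5596694946289)
spool
[ 259  180   73   75 1562] [296.3 222.4] ((295.0, 217.0), (74.0, 72.0), 90.0)
nut
(451, 258) [ 0.5332 -0.2989  0.056 ] 1.0831169
(446, 219) [ 0.6166 -0.2897  0.053 ] 1.0981233
(297, 216) [0.6118 0.0276 0.065 ] 1.0031916
(237, 240) [0.5506 0.1416 0.125 ] 1.0384569
(348, 253) [ 0.531  -0.0765  0.125 ] 1.0274942
(477, 344) [ 0.3535 -0.3662  0.01  ] 1.0974997
```

View pics/c1.png

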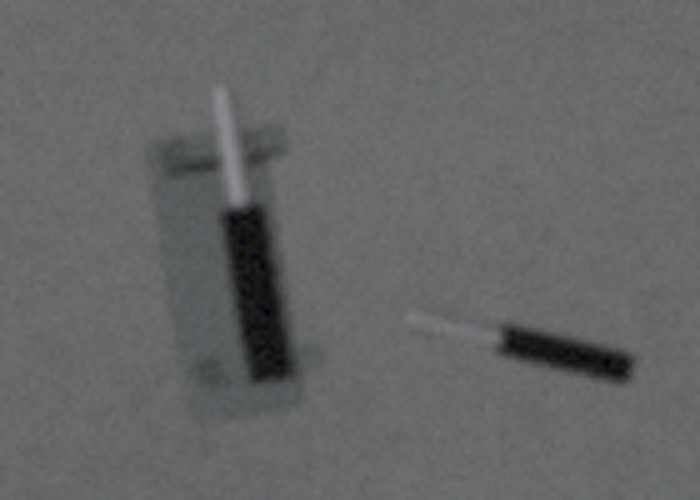

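View pics/c2.png

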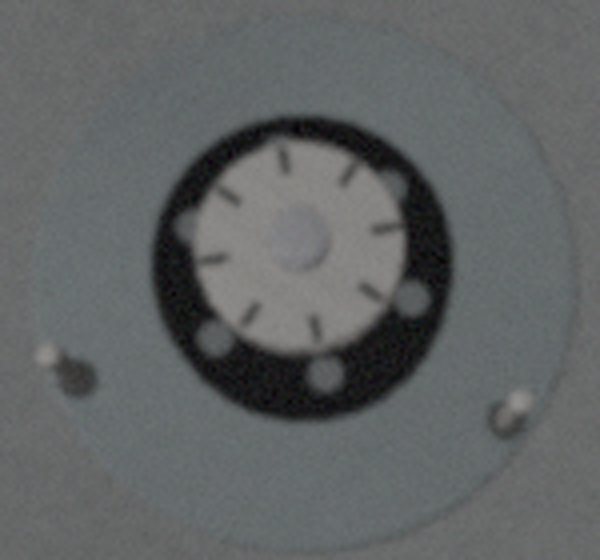

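View pics/c3.png

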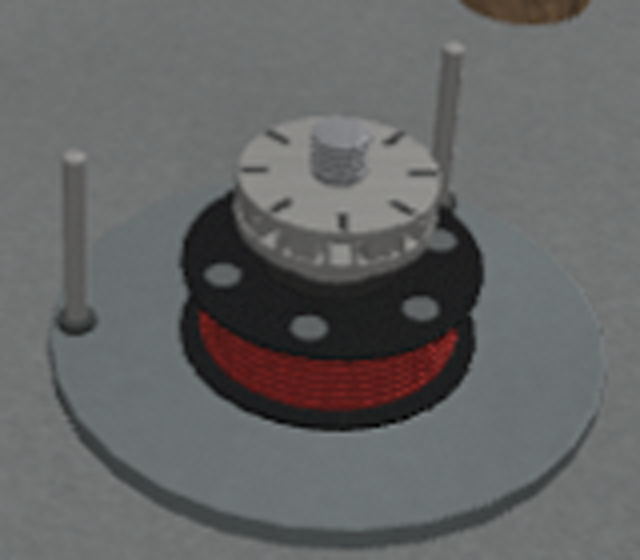

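```bash
python3 - <<'E'
import cv2,numpy as np
from plant import robot
from h import *
t=robot.camera_model("top");s=robot.camera_model("scene");w=robot.camera_model("wrist");S=robot.sense()
print("flange",onz(t,[(295.5,216.8)],.065)[0]); print("nut",onz(t,[(295,211.5)],.119)[0])
pl=tri([t,s],[(231.75,238.5),(270+74/4,220+158/4)]);pr=tri([t,s],[(349.5,250.5),(270+453/4,220+47/4)])
a=tri([t,s],[(231.75,238.5),(270+453/4,220+47/4)]);b=tri([t,s],[(349.5,250.5),(270+74/4,220+158/4)])
print("left",a,"right",b, onz(t,[(231.75,238.5),(349.5,250.5)],.125))
print(R.from_quat(w["orientation"]).as_matrix().round(3)); Rt=R.from_quat(S["tcp_rot"]);print(Rt.as_matrix().round(3))
print("cam in tool",Rt.inv().apply(w["origin"]-S["eef_pos"]).round(4),(Rt.inv()*R.from_quat(w["orientation"])).as_matrix().round(3))
# handle ends and rod tip
c=lambda x,y:(400+x/5,200+y/5)
print("handle front/back",onz(t,[c(243,208),c(271,378)],.056),"tip",onz(t,[c(220,86)],.053))
E
```

```text
flange [0.61002222 0.03063692 0.065     ]
nut [0.61164606 0.03028523 0.119     ]
left [0.55336043 0.15202848 0.12478736] right [ 0.53614209 -0.07969637  0.12256196] [[ 0.55330267  0.15194922  0.125     ]
 [ 0.535996   -0.07932292  0.125     ]]
[[ 0.308  0.911  0.276]
 [ 0.951 -0.295 -0.089]
 [ 0.     0.29  -0.957]]
[[-0.001  0.308  0.951]
 [-0.001  0.951 -0.308]
 [-1.    -0.002 -0.   ]]
cam in tool [-0.1614 -0.0011 -0.0806] [[-0.002 -0.29   0.957]
 [ 1.    -0.001  0.002]
 [ 0.     0.957  0.29 ]]
handle front/back [[ 0.56782048 -0.29410473  0.056     ]
 [ 0.49630011 -0.30540213  0.056     ]] tip [[ 0.6203754  -0.28539193  0.053     ]]
```

Call:
play_rows(
  increments=[0.001,-0.046,0.038,0,0,0,1,0.001,-0.046,0.038,0,0,0,1,0.001,-0.046,0.038,0,0,0,1,0.001,-0.046,0.038,0,0,0,1,0.001,-0.046,0.038,0,0,0,1,0.001,-0.046,0.038,0,0,0,1,0.001,-0.046,0.038,0,0,0,1,0.001,-0.046,0.038,0,0,0,1,0.001,-0.046,0.038,0,0,0,1,0.001,-0.046,0.038,0,0,0,1],
)

```text
time: 1.4
eef_pos: [0.4127, 0.0381, 0.2127]
tcp_rot: [0.11, 0.698, -0.11, 0.699]
contact_force: [0.8, 0.4, 0.5]
width: 0.0869
```

Call:
play_rows(
  increments=[0.001,-0.046,0.038,0,0,0,1,0.001,-0.046,0.038,0,0,0,1,0.001,-0.046,0.038,0,0,0,1,0.001,-0.046,0.038,0,0,0,1,0.001,-0.046,0.038,0,0,0,1,0.001,-0.046,0.038,0,0,0,1,0,0,0,-9,0,0,1,0,0,0,-9,0,0,1,0,0,0,-9,0,0,1,0,0,0,0,0,0,1],
)

```text
time: 2.65
eef_pos: [0.5442, -0.2926, 0.2061]
tcp_rot: [-0.055, 0.705, 0.056, 0.705]
contact_force: [0.4, 0.0, 0.8]
width: 0.0871
```

```bash
cat >> h.py <<'E'
def shot(name,fn):
    from plant import robot
    m=robot.camera_model(name); p,d=robot.get_image(name); cv2.imwrite(fn+".png",p); np.save(fn+".npy",d)
    import pickle; pickle.dump(m,open(fn+".pkl","wb")); return m,p,d
def st():
    from plant import robot
    S=robot.sense(); M=R.from_quat(S["tcp_rot"]).as_matrix()
    print("t",round(S["time"],3),"tcp",S["eef_pos"].round(4),"head",round(np.degrees(np.arctan2(M[1,2],M[0,2])),2),"x",M[:,0].round(3),"F",S["contact_force"].round(2),"M",S["moment"].round(3),"w",round(S["width"],4),"j1,6",S["joint_positions"][[0,5]].round(2)); return S
E
python3 - <<'E'
from h import *
st(); shot("wrist","pics/w1")
E
```

```text
t 2.65 tcp [ 0.5442 -0.2926  0.2061] head 8.99 x [-0.001  0.    -1.   ] F [0.43 0.02 0.78] M [0.043 0.015 0.019] w 0.0871 j1,6 [-0.62 -2.35]
```

View pics/w1.png

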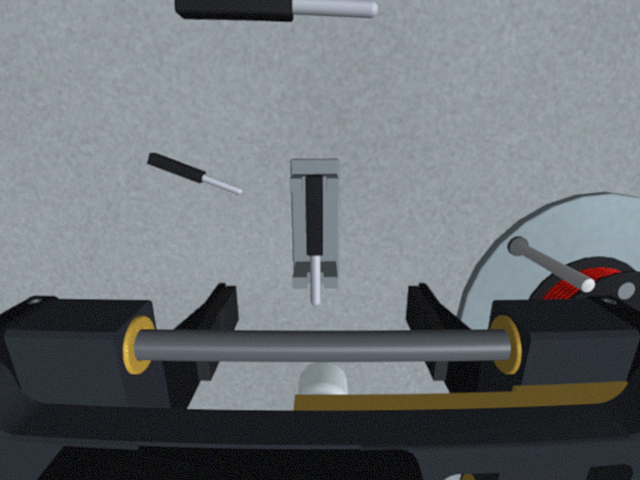

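The wrist view shows the middle bar in the rest: handle (314,176) to (316,254), nose (317,304). The small bar is at (190,172) and the large one at (280,9). I'll measure the middle bar.

```bash
python3 - <<'E'
from h import *
import pickle
m=pickle.load(open("pics/w1.pkl","rb"));p=cv2.imread("pics/w1.png");d=np.load("pics/w1.npy");g=cv2.cvtColor(p,cv2.COLOR_BGR2GRAY)
def pca(mask,z,lab):
    n,l,s,c=cv2.connectedComponentsWithStats(mask.astype(np.uint8)); i=1+np.argmax(s[1:,4]); px=np.argwhere(l==i)[:,::-1].astype(float)
    W=onz(m,px,z)[:,:2]; (cx,cy),wh,a=cv2.minAreaRect(W.astype(np.float32)*1000)
    mu=W.mean(0);u,sv,vt=np.linalg.svd(W-mu,full_matrices=False);v=vt[0]*np.sign(vt[0,0]);t=(W-mu)@v
    print(lab,"ctr",mu.round(4),"rect",cx,cy,wh,"ang",np.degrees(np.arctan2(v[1],v[0])).round(2),"ends",(mu+v*t.min()).round(4),(mu+v*t.max()).round(4))
q=np.zeros_like(g,bool);q[165:265,285:345]=True
pca(q&(g<40),.056,"handle top")
q[:]=False;q[257:312,300:332]=True
pca(q&(g>150),.053,"rod")
for (u,v) in [(314,180),(315,215),(316,250),(316,275),(317,295)]:
    r=ray(m,[(u,v)])[0]; print((u,v),(m["origin"]+r*d[v,u]).round(4))
E
```

```text
handle top ctr [ 0.5299 -0.3023] rect 531.062744140625 -302.3922119140625 (73.36945343017578, 13.52308177947998) ang 9.03 ends [ 0.4948 -0.3079] [ 0.5673 -0.2963]
rod ctr [ 0.6034 -0.2847] rect 598.2672729492188 -283.7203063964844 (57.45170211791992, 17.015289306640625) ang 19.04 ends [ 0.5712 -0.2958] [ 0.6272 -0.2765]
(314, 180) [ 0.4993 -0.3069  0.054 ]
(315, 215) [ 0.5302 -0.3012  0.0556]
(316, 250) [ 0.5637 -0.2952  0.0539]
(316, 275) [ 0.5892 -0.2913  0.053 ]
(317, 295) [ 0.611  -0.287   0.0507]
```

Call:
play_rows(
  increments=[0,-0.0067,-0.0018,0,0,0,1,0.05,0,0,0,0,0,1,0.05,0,0,0,0,0,1,0.04,0,0,0,0,0,1,0.025,0,0,0,0,0,1,0.012,0,0,0,0,0,1,0,0,0,0,0,0,1,0,0,0,0,0,0,1],
)

```text
time: 3.7
eef_pos: [0.5446, -0.3004, 0.0311]
tcp_rot: [-0.056, 0.704, 0.055, 0.706]
contact_force: [-0.6, -0.2, 0.7]
width: 0.087
```

```bash
python3 - <<'E'
from h import *
st(); shot("wrist","pics/w2")
E
```

```text
t 3.7 tcp [ 0.5446 -0.3004  0.0311] head 9.06 x [ 0.002 -0.002 -1.   ] F [-0.59 -0.23  0.66] M [ 0.042  0.053 -0.035] w 0.087 j1,6 [-0.63 -2.36]
```

View pics/w2.png

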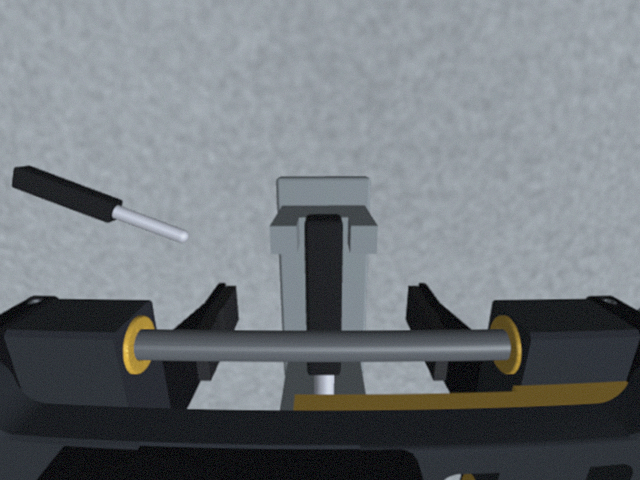

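The close wrist view shows the handle squarely between the fingers, from (323,215) to (324,374), with the rest around it. I'll check the handle ends, then grip.

```bash
python3 - <<'E'
from h import *
import pickle
m=pickle.load(open("pics/w2.pkl","rb"))
print(onz(m,[(305,216),(341,216),(308,373),(339,373)],.056).round(4))
E
```

```text
[[ 0.4946 -0.3157  0.056 ]
 [ 0.4924 -0.3015  0.056 ]
 [ 0.568  -0.3037  0.056 ]
 [ 0.5658 -0.2895  0.056 ]]
```

Call:
play_rows(
  increments=[0.002,0,0,0,0,0,0,0,0,0,0,0,0,0,0,0,0,0,0,0,0,0,0,0,0,0,0,0,0,0,0,0,0,0,0,0,0,0,0,0,0,0],
  force=50,
)

```text
time: 4.5
eef_pos: [0.5436, -0.2996, 0.0275]
tcp_rot: [-0.056, 0.705, 0.056, 0.705]
contact_force: [0.1, 0.3, 1.1]
width: 0.0352
```

```bash
python3 - <<'E'
from h import *
st()
E
```

```text
t 4.5 tcp [ 0.5436 -0.2996  0.0275] head 9.08 x [-0.  0. -1.] F [0.12 0.25 1.14] M [ 0.008 -0.014 -0.004] w 0.0352 j1,6 [-0.63 -2.36]
```

Call:
play_rows(
  increments=[0,0,0,0,0,0,0,0,0,0,0,0,0,0,0,0,0,0,0,0,0,0,0,0,0,0,0,0],
)

```text
time: 5.0
eef_pos: [0.5436, -0.2996, 0.0275]
tcp_rot: [-0.056, 0.705, 0.056, 0.705]
contact_force: [0.5, -1.1, -0.3]
width: 0.0157
```

```bash
python3 - <<'E'
from h import *
st()
E
```

```text
t 5.0 tcp [ 0.5436 -0.2996  0.0275] head 9.08 x [ 0. -0. -1.] F [ 0.46 -1.1  -0.34] M [0.008 0.044 0.034] w 0.0157 j1,6 [-0.63 -2.36]
```

Call:
play_rows(
  increments=[-0.01,0,0,0,0,0,0,-0.03,0,0,0,0,0,0,-0.05,0,0,0,0,0,0,-0.06,0,0,0,0,0,0,-0.05,0,0,0,0,0,0],
)

```text
time: 5.62
eef_pos: [0.5439, -0.2998, 0.2309]
tcp_rot: [-0.056, 0.704, 0.055, 0.705]
contact_force: [-0.5, -0.3, -1.9]
width: 0.0154
```

Call:
play_rows(
  increments=[0,0.051,0.0293,0,0,0,0,0,0.051,0.0293,0,0,0,0,0,0.051,0.0293,0,0,0,0,0,0.051,0.0293,0,0,0,0,0,0.051,0.0293,0,0,0,0,0,0.051,0.0293,0,0,0,0,0,0,0,6.7,0,0,0,0,0,0,6.7,0,0,0,0,0,0,0,0,0,0,0,0,0,0,0,0,0],
)

```text
time: 6.88
eef_pos: [0.6689, 0.0301, 0.2279]
tcp_rot: [0.026, 0.707, -0.026, 0.707]
contact_force: [-0.1, 0.4, -1.1]
width: 0.0148
```

```bash
python3 - <<'E'
from h import *
st(); shot("wrist","pics/w3")
E
```

```text
t 6.875 tcp [0.6689 0.0301 0.2279] head -4.21 x [ 0.  0. -1.] F [-0.1   0.42 -1.1 ] M [ 0.054 -0.031 -0.044] w 0.0148 j1,6 [-0.07 -1.57]
```

View pics/w3.png

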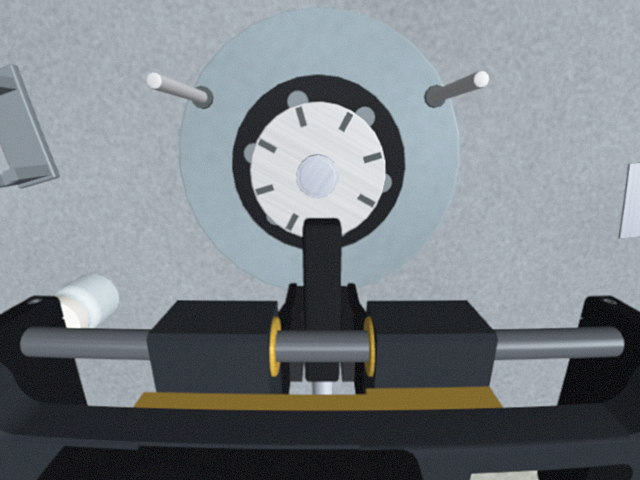

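The wrist view shows the nut centre at about (317,168) and grooves at (301,117), (345,121), (372,157), (366,201), (292,221), (264,189) and (267,146). The post tops are at (153,79) and (482,79).

```bash
python3 - <<'E'
from h import *
import pickle
m=pickle.load(open("pics/w3.pkl","rb"));p=cv2.imread("pics/w3.png");d=np.load("pics/w3.npy");g=cv2.cvtColor(p,cv2.COLOR_BGR2GRAY)
r=ray(m,[(317,145)])[0];print("nut top z by depth",(m["origin"]+r*np.median(d[138:150,305:330]))[2], "spindle",(m["origin"]+ray(m,[(317,176)])[0]*np.median(d[170:182,310:324]))[2])
posts=onz(m,[(482,79),(153,79)],.125)[:,:2];L,Rr=posts;e=(L-Rr);print("posts",posts.round(4),np.linalg.norm(e));yv=e/np.linalg.norm(e);xv=np.array([yv[1],-yv[0]])
print("axis from posts",(L+Rr)/2+.0675*xv,"yaw",np.degrees(np.arctan2(xv[1],xv[0])))
# nut circle: contour of bright
mask=((g>120)).astype(np.uint8);mask[:95]=0;mask[215:]=0;mask[:,:240]=0;mask[:,395:]=0
n,l,s,c=cv2.connectedComponentsWithStats(mask);i=1+np.argmax(s[1:,4]);cn=max(cv2.findContours((l==i).astype(np.uint8),0,1)[0],key=len).reshape(-1,2)
cn=cn[cn[:,1]<213]
W=onz(m,cn.astype(float),.119)[:,:2]
A=np.c_[2*W,np.ones(len(W))];sol=np.linalg.lstsq(A,(W**2).sum(1),rcond=None)[0];print("nut fit",sol[:2].round(4),"R",np.sqrt(sol[2]+sol[:2]@sol[:2]))
# groove
q=np.zeros_like(g);cv2.circle(q,(317,168),64,255,-1)
dk=((g<120)&(q>0)).astype(np.uint8);dk[213:,300:345]=0
n,l,s,c=cv2.connectedComponentsWithStats(dk)
C=sol[:2]
for i in range(1,n):
    if 30<s[i,4]<400:
        w=onz(m,[c[i]],.119)[0,:2]-C; print(s[i],c[i].round(1),"r",np.linalg.norm(w).round(4),"ang",np.degrees(np.arctan2(w[1],w[0])).round(1),np.degrees(np.arctan2(w[1],w[0]))%45)
E
```

```text
nut top z by depth 0.119636209694992 spindle 0.14435411273328827
posts [[ 0.5537  0.1521]
 [ 0.5365 -0.0808]] 0.2335574030511717
axis from posts [0.61241769 0.03069098] yaw -4.245819692629197
nut fit [0.6108 0.031 ] R 0.05251649072835138
[296 107  10  19  92] [300.7 116.2] r 0.0416 ang -166.6 13.400326762391472
[340 113  12  18  91] [345.5 121.3] r 0.0414 ang 146.4 11.39331249742986
[259 140  17  12  87] [266.9 145.6] r 0.0426 ang -120.4 14.643093176933391
[364 153  17  10  87] [371.7 157.3] r 0.0418 ang 99.8 9.795589005478988
[257 185  16   9  76] [264.7 189.1] r 0.0436 ang -75.7 14.30002121754157
[358 195  14  10  66] [364.7 199.3] r 0.0424 ang 54.7 9.749977839637282
[288 214  10  13  63] [292.4 220.1] r 0.0436 ang -32.2 12.815844626577807
```

```bash
python3 - <<'E'
from h import *
import pickle
m=pickle.load(open("pics/w3.pkl","rb"));d=np.load("pics/w3.npy");p=cv2.imread("pics/w3.png");g=cv2.cvtColor(p,cv2.COLOR_BGR2GRAY)
def z(u,v,k=3):
    us,vs=np.meshgrid(np.arange(u-k,u+k+1),np.arange(v-k,v+k+1));px=np.c_[us.ravel(),vs.ravel()].astype(float)
    P=m["origin"]+ray(m,px)*d[vs.ravel(),us.ravel()][:,None];return np.median(P,0).round(4)
for n,u,v in [("flange",325,85),("flange",240,175),("flange",397,160),("base",320,40),("base",205,160),("base",430,160),("bench",560,150),("bench",90,240),("nut",325,125),("nut",280,165),("nut",355,175),("nut",300,200),("spindle",317,176),("handle",322,230),("handle",322,260),("handle",322,290)]: print(n,(u,v),z(u,v))
for v in (235,260,280):
    u=np.where(g[v,290:355]<45)[0]+290;print(v,u.min(),u.max(),onz(m,[(u.min(),v),(u.max(),v)],.256)[:,:2].round(4))
S=st();print(S["eef_pos"])
E
```

```text
flange (325, 85) [0.5425 0.0419 0.0644]
flange (240, 175) [ 0.6136 -0.042   0.0642]
flange (397, 160) [0.6107 0.1027 0.0641]
base (320, 40) [0.494  0.041  0.0144]
base (205, 160) [ 0.5988 -0.0887  0.0141]
base (430, 160) [0.6165 0.1482 0.0144]
bench (560, 150) [ 6.153e-01  3.005e-01 -3.000e-04]
bench (90, 240) [ 0.6796 -0.2492 -0.0012]
nut (325, 125) [0.5779 0.0387 0.1195]
nut (280, 165) [0.6042 0.0026 0.1193]
nut (355, 175) [0.616  0.059  0.1193]
nut (300, 200) [0.6321 0.0152 0.1194]
spindle (317, 176) [0.6121 0.0304 0.1442]
handle (322, 230) [0.6224 0.0329 0.2555]
handle (322, 260) [0.635  0.032  0.2557]
handle (322, 290) [0.6481 0.031  0.2556]
235 290 354 [[0.6234 0.0201]
 [0.6253 0.0454]]
260 304 339 [[0.6343 0.0247]
 [0.6353 0.0388]]
280 304 339 [[0.643  0.0239]
 [0.6441 0.0383]]
t 6.925 tcp [0.6689 0.03   0.2278] head -4.24 x [ 0. -0. -1.] F [ 0.62 -0.26 -1.43] M [-0.049  0.053 -0.052] w 0.0152 j1,6 [-0.07 -1.57]
[0.66889279 0.0300395  0.2278127 ]
```

Call:
play_rows(
  increments=[0,-0.0113,-0.0489,0,0,0,0,0,-0.0113,-0.0489,0,0,0,0,0,-0.0113,-0.0489,0,0,0,0,0,-0.0112,-0.049,0,0,0,0,0,0,0,-8.3,0,0,0,0,0,0,-8.3,0,0,0,0,0,0,0,0,0,0,0.05,0,0,0,0,0,0,0.05,0,0,0,0,0,0,0,0,0,0,0,0,0],
)

```text
time: 8.18
eef_pos: [0.4668, 0.0006, 0.1238]
tcp_rot: [-0.074, 0.706, 0.076, 0.7]
contact_force: [-0.9, 0.6, -0.1]
width: 0.0155
```

```bash
cat >> h.py <<'E'
AX=np.array([.6121,.0304]);ZT=.0856
def pol():
    S=st();w=S["eef_pos"][:2]-AX;r=np.linalg.norm(w);a=np.degrees(np.arctan2(w[1],w[0]));M=R.from_quat(S["tcp_rot"]).as_matrix();h=np.degrees(np.arctan2(M[1,2],M[0,2]))
    phi=(175.75-a+180)%360-180
    # torque about nut axis (F on tool), positive = resisting
    F=S["contact_force"];T=w[0]*F[1]-w[1]*F[0]
    print("phi %.2f headphi %.2f r %.4f z %.4f | Trad %.2f Ttan(F x r) %.3f Mz %.3f"%(phi,-4.25-h,r,S["eef_pos"][2],(w/r)@F[:2],T,S["moment"][2])); return S,phi,r,h
E
python3 - <<'E'
from h import *
pol(); 
for n in("top","scene"):
    m,p,d=shot(n,"pics/%s4"%n)
    if n=="top": cv2.imwrite("pics/c4.png",cv2.resize(p[170:270,250:370],None,fx=6,fy=6,interpolation=2))
    else: cv2.imwrite("pics/c5.png",cv2.resize(p[200:330,260:420],None,fx=5,fy=5,interpolation=2)[:600,:800])
E
```

```text
t 8.175 tcp [0.4668 0.0006 0.1238] head 12.15 x [-0.009  0.002 -1.   ] F [-0.86  0.57 -0.14] M [-0.012 -0.016  0.021] w 0.0155 j1,6 [-0.17 -1.95]
phi -15.84 headphi -16.40 r 0.1483 z 0.1238 | Trad 0.73 Ttan(F x r) -0.108 Mz 0.021
```

View pics/c4.png

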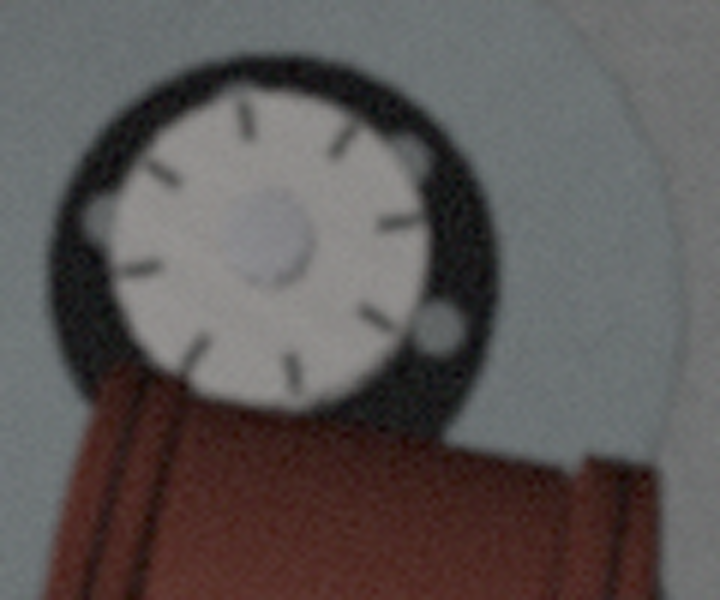

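View pics/c5.png

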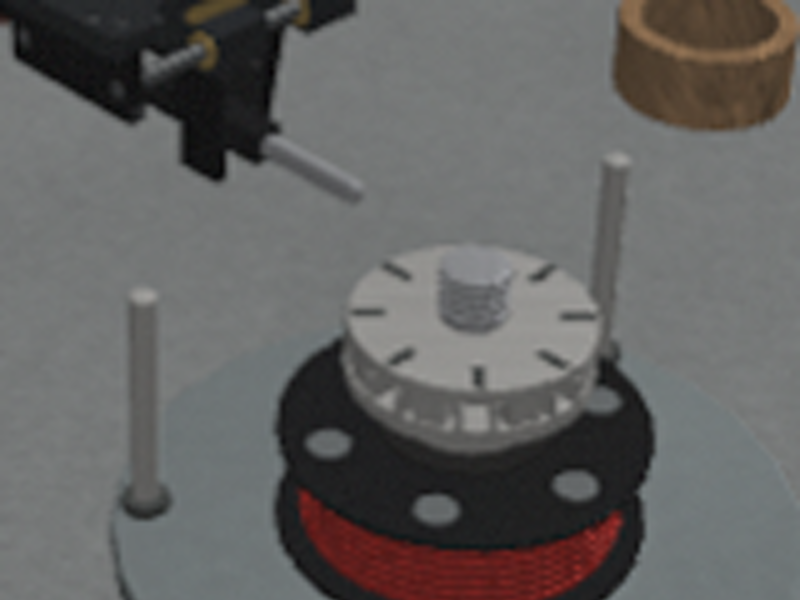

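The top crop shows the front groove at (291,372), in line with the bar, but the arm hides the nose. The scene crop shows the nose at (355,190), clear of the nut and heading for its axis. I'll let it settle and then lower.

Call:
play_rows(
  increments=[0.02,0,0,0,0,0,0,0.01,0,0,0,0,0,0,0,0,0,0,0,0,0,0,0,0,0,0,0,0],
)

```text
time: 8.78
eef_pos: [0.4712, -0.0001, 0.0987]
tcp_rot: [-0.076, 0.702, 0.075, 0.704]
contact_force: [-0.6, 0.2, -1.8]
width: 0.0153
```

```bash
python3 - <<'E'
from h import *
pol()
E
```

```text
t 8.775 tcp [ 4.712e-01 -1.000e-04  9.870e-02] head 12.27 x [ 0.002 -0.    -1.   ] F [-0.55  0.21 -1.78] M [ 0.019  0.039 -0.012] w 0.0153 j1,6 [-0.17 -1.95]
phi -16.45 headphi -16.52 r 0.1441 z 0.0987 | Trad 0.50 Ttan(F x r) -0.046 Mz -0.012
```

Call:
play_rows(
  increments=[0.013,0.0006,0,0,0,0,0,0,0,0,0,0,0,0,0,0,0.008,0,0,0,0,0,0,0.008,0,0,0,0,0,0,0,0,0,0,0],
)

```text
time: 9.4
eef_pos: [0.4869, 0.0041, 0.0849]
tcp_rot: [-0.076, 0.703, 0.076, 0.703]
contact_force: [-0.8, -0.1, -1.2]
width: 0.0157
```

```bash
sed -i 's/AX=np.array(\[.6121,.0304\])/AX=np.array([.6121,.0310])/' h.py; python3 - <<'E'
from h import *
pol()
E
```

```text
t 9.4 tcp [0.4869 0.0041 0.0849] head 12.29 x [ 0.001 -0.    -1.   ] F [-0.84 -0.05 -1.16] M [ 0.098  0.027 -0.001] w 0.0157 j1,6 [-0.15 -1.94]
phi -16.37 headphi -16.54 r 0.1280 z 0.0849 | Trad 0.83 Ttan(F x r) -0.016 Mz -0.001
```

Call:
play_rows(
  increments=[-0.0005,0,0.005,0,0,0,0,0,0,0.005,0,0,0,0,0,0,0.004,0,0,0,0,0,0,0,0,0,0,0],
)

```text
time: 9.9
eef_pos: [0.5, 0.0071, 0.0851]
tcp_rot: [-0.076, 0.703, 0.076, 0.703]
contact_force: [0.4, -0.0, -1.0]
width: 0.0153
```

```bash
python3 - <<'E'
from h import *
pol()
m,p,d=shot("scene","pics/s6"); cv2.imwrite("pics/c6.png",cv2.resize(p[220:300,300:400],None,fx=7,fy=7,interpolation=2))
E
```

```text
t 9.9 tcp [0.5    0.0071 0.0851] head 12.28 x [ 0. -0. -1.] F [ 0.37 -0.02 -1.04] M [-0.064  0.011 -0.041] w 0.0153 j1,6 [-0.14 -1.93]
phi -16.30 headphi -16.53 r 0.1146 z 0.0851 | Trad -0.36 Ttan(F x r) 0.011 Mz -0.041
```

View pics/c6.png

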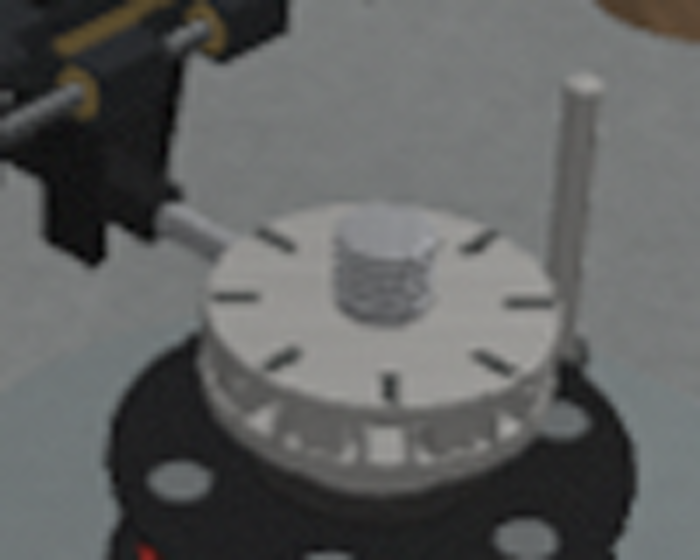

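Call:
play_rows(
  increments=[0,0,0.005,0,0,0,0,0,0,0.004,0,0,0,0,0,0,0,0,0,0,0,0.0001,0.0055,0.0002,3,0,0,0,0.0001,0.0055,0.0002,3,0,0,0,0,0,0,0,0,0,0],
)

```text
time: 10.7
eef_pos: [0.507, 0.0195, 0.085]
tcp_rot: [-0.039, 0.706, 0.039, 0.706]
contact_force: [1.1, -3.5, -1.4]
width: 0.0153
```

```bash
python3 - <<'E'
from h import *
pol()
E
```

```text
t 10.7 tcp [0.507  0.0195 0.085 ] head 6.32 x [ 0.001 -0.001 -1.   ] F [ 1.07 -3.54 -1.44] M [-0.499 -0.123 -0.197] w 0.0153 j1,6 [-0.12 -1.8 ]
phi -10.47 headphi -10.57 r 0.1057 z 0.0850 | Trad -0.68 Ttan(F x r) 0.385 Mz -0.197
```

Call:
play_rows(
  increments=[0.0002,0.0088,0.0004,4.8,0,0,0,0.0002,0.0088,0.0004,4.8,0,0,0,0.0002,0.0088,0.0004,4.8,0,0,0,0.0002,0.0088,0.0004,4.8,0,0,0,0.0001,0.0088,0.0004,4.8,0,0,0,0.0001,0.0088,0.0004,4.8,0,0,0,0.0001,0.0088,0.0004,4.8,0,0,0,0.0001,0.0088,0.0004,4.8,0,0,0,0,0,0,0,0,0,0,0,0,0,0,0,0,0],
)

```text
time: 11.95
eef_pos: [0.5221, 0.0869, 0.0835]
tcp_rot: [0.195, 0.68, -0.195, 0.68]
contact_force: [-0.7, -0.9, 0.6]
width: 0.0157
```

```bash
python3 - <<'E'
from h import *
pol()
E
```

```text
t 11.95 tcp [0.5221 0.0869 0.0835] head -32.0 x [-0.001 -0.    -1.   ] F [-0.65 -0.85  0.57] M [-0.376  0.082 -0.096] w 0.0157 j1,6 [ 0.02 -1.  ]
phi 27.62 headphi 27.75 r 0.1059 z 0.0835 | Trad 0.10 Ttan(F x r) 0.113 Mz -0.096
```

Call:
play_rows(
  increments=[0,0,-0.02,0,0,0,0,0,0,-0.02,0,0,0,0,0,-0.0191,0.0012,-7.5,0,0,0,0,-0.0191,0.0012,-7.5,0,0,0,0,-0.0191,0.0012,-7.5,0,0,0,0,-0.0191,0.0012,-7.5,0,0,0,0,-0.0191,0.0012,-7.5,0,0,0,0,-0.0191,0.0012,-7.5,0,0,0,0,0,0,0,0,0,0,0,0,0,0,0,0,0],
)

```text
time: 13.2
eef_pos: [0.4692, -0.0012, 0.0836]
tcp_rot: [-0.078, 0.703, 0.079, 0.703]
contact_force: [-0.0, -0.1, -0.8]
width: 0.015
```

```bash
python3 - <<'E'
from h import *
pol()
m,p,d=shot("scene","pics/s7"); cv2.imwrite("pics/c7.png",cv2.resize(p[210:300,290:400],None,fx=7,fy=6,interpolation=2))
m,p,d=shot("wrist","pics/w7")
E
```

```text
t 13.2 tcp [ 0.4692 -0.0012  0.0836] head 12.78 x [-0.     0.001 -1.   ] F [-0.02 -0.11 -0.83] M [ 0.028  0.023 -0.036] w 0.015 j1,6 [-0.17 -1.97]
phi -16.93 headphi -17.03 r 0.1465 z 0.0836 | Trad 0.04 Ttan(F x r) 0.016 Mz -0.036
```

View pics/c7.png

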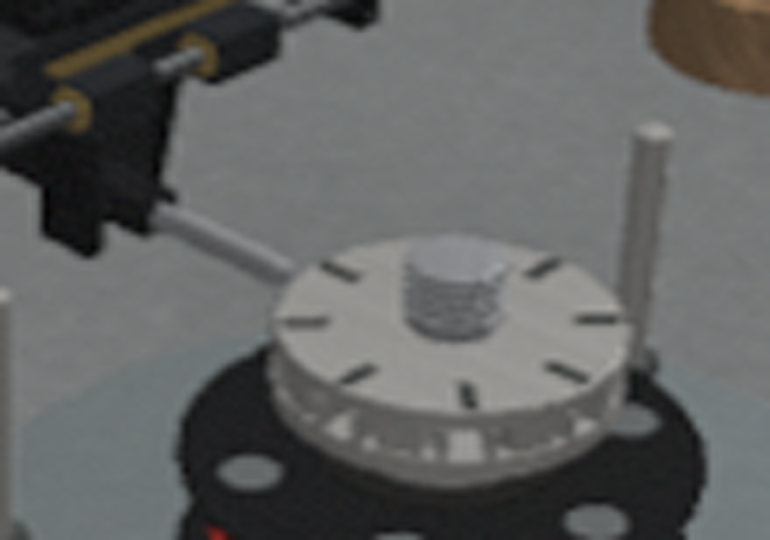

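View pics/w7.png

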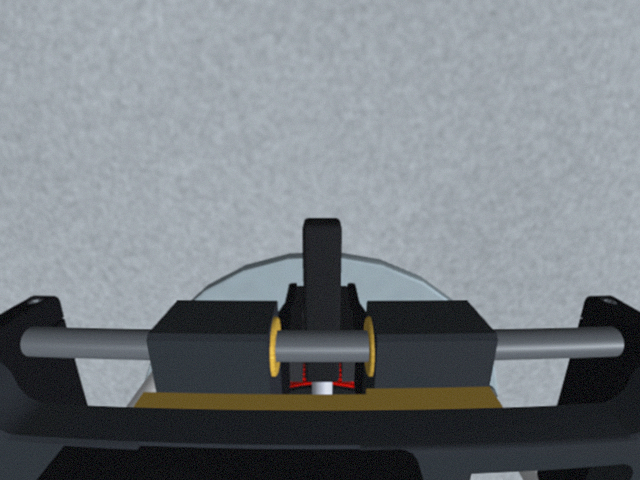

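```bash
cat >> h.py <<'E'
def phase(fn,ztop,dbg=False):
    import pickle
    from plant import robot
    m=robot.camera_model("scene");p=cv2.imread(fn);g=cv2.cvtColor(p,cv2.COLOR_BGR2GRAY).astype(np.float32)
    # sample ring on nut top at radius 38..46 mm by projecting; find dark minima
    th=np.arange(0,360,.5);rs=np.arange(.038,.0475,.001);C=np.array([.6118,.0308])
    prof=[]
    for r in rs:
        P=np.c_[C[0]+r*np.cos(np.radians(th)),C[1]+r*np.sin(np.radians(th)),np.full(len(th),ztop)]
        q=proj(m,P).astype(np.float32);prof.append(cv2.remap(g,q[:,0].reshape(1,-1),q[:,1].reshape(1,-1),cv2.INTER_LINEAR)[0])
    prof=np.mean(prof,0)
    w=np.convolve(np.r_[prof[-30:],prof,prof[:30]],np.ones(60)/60,"same")[30:-30]
    v=np.clip(w-prof,0,None); v[(th>130)&(th<185)]=0
    z=(v*np.exp(1j*8*np.radians(th))).sum(); return np.degrees(np.angle(z))/8, abs(z)/v.sum()
E
python3 - <<'E'
from h import *
for f,z in [("pics/scene0.png",.120),("pics/scene4.png",.120),("pics/s6.png",.120),("pics/s7.png",.1186)]: print(f,phase(f,z))
E
```

```text
pics/scene0.png (np.float64(12.240002136191256), np.float64(0.9329875269371621))
pics/scene4.png (np.float64(12.234695836381468), np.float64(0.9326452188207235))
pics/s6.png (np.float64(12.223806630043285), np.float64(0.9339012829714937))
pics/s7.png (np.float64(15.400272776602048), np.float64(0.936509679177026))
```

The scene view gives the nut phase: turned about 41.8°, so the hole is at φ = -19.6°. I'll shift the bar and insert.

Call:
play_rows(
  increments=[0,-0.0069,0.0002,-2.7,0,0,0,0,0,0,0,0,0,0,0,0,0.01,0,0,0,0,0,0,0.008,0,0,0,0,0,0,0.006,0,0,0,0,0,0,0,0,0,0,0],
)

```text
time: 14.05
eef_pos: [0.4948, -0.0019, 0.0836]
tcp_rot: [-0.096, 0.701, 0.096, 0.701]
contact_force: [0.3, 0.8, -1.2]
width: 0.0153
```

```bash
python3 - <<'E'
from h import *
pol()
E
```

```text
t 14.05 tcp [ 0.4948 -0.0019  0.0836] head 15.59 x [-0.  0. -1.] F [ 0.27  0.77 -1.22] M [0.062 0.063 0.01 ] w 0.0153 j1,6 [-0.16 -2.01]
phi -19.92 headphi -19.84 r 0.1218 z 0.0836 | Trad -0.46 Ttan(F x r) -0.081 Mz 0.010
```

Call:
play_rows(
  increments=[0,0,0.008,0,0,0,0,0,0,0.008,0,0,0,0,0,0,0,0,0,0,0,0.0001,0.0092,0.0004,5,0,0,0,0.0002,0.0092,0.0004,5,0,0,0,0.0002,0.0092,0.0004,5,0,0,0,0.0002,0.0092,0.0004,5,0,0,0,0.0001,0.0092,0.0004,5,0,0,0,0.0002,0.0092,0.0004,5,0,0,0,0,0,0,0,0,0,0],
)

```text
time: 15.3
eef_pos: [0.5093, 0.0565, 0.0827]
tcp_rot: [0.088, 0.701, -0.089, 0.702]
contact_force: [-0.1, -2.7, -0.7]
width: 0.0153
```

```bash
python3 - <<'E'
from h import *
pol()
E
```

```text
t 15.3 tcp [0.5093 0.0565 0.0827] head -14.35 x [ 0.    -0.001 -1.   ] F [-0.1  -2.73 -0.67] M [-0.467 -0.06  -0.123] w 0.0153 j1,6 [-0.04 -1.36]
phi 9.68 headphi 10.10 r 0.1059 z 0.0827 | Trad -0.56 Ttan(F x r) 0.284 Mz -0.123
```

Call:
play_rows(
  increments=[0.0002,0.0083,0.0003,4.5,0,0,0,0.0001,0.0083,0.0003,4.5,0,0,0,0.0002,0.0083,0.0003,4.5,0,0,0,0.0001,0.0083,0.0003,4.5,0,0,0,0,0,0,0,0,0,0,0,0,0,0,0,0,0],
)

```text
time: 16.05
eef_pos: [0.522, 0.0868, 0.0819]
tcp_rot: [0.197, 0.679, -0.197, 0.679]
contact_force: [-1.2, -2.1, -1.1]
width: 0.0152
```

```bash
python3 - <<'E'
from h import *
pol();shot("scene","pics/s8");print(phase("pics/s8.png",.1172))
E
```

```text
t 16.05 tcp [0.522  0.0868 0.0819] head -32.3 x [-0.001 -0.    -1.   ] F [-1.16 -2.12 -1.14] M [-0.282  0.172 -0.132] w 0.0152 j1,6 [ 0.02 -0.99]
phi 27.52 headphi 28.05 r 0.1060 z 0.0819 | Trad -0.13 Ttan(F x r) 0.256 Mz -0.132
(np.float64(15.811756439207935), np.float64(0.9379275506112837))
```

Call:
play_rows(
  increments=[0,0,-0.02,0,0,0,0,0,0,-0.02,0,0,0,0,0,-0.0201,0.0014,-8,0,0,0,0,-0.0201,0.0014,-8,0,0,0,0,-0.0201,0.0014,-8,0,0,0,0,-0.0201,0.0014,-8,0,0,0,0,-0.0201,0.0014,-8,0,0,0,0,-0.0201,0.0014,-8,0,0,0,0,0,0,0,0,0,0,0,0,0,0,0,0,0],
)

```text
time: 17.35
eef_pos: [0.4707, -0.0065, 0.0819]
tcp_rot: [-0.095, 0.701, 0.096, 0.701]
contact_force: [0.4, 1.6, -1.0]
width: 0.0156
```

```bash
python3 - <<'E'
from h import *
pol();shot("scene","pics/s9");print(phase("pics/s9.png",.1172))
E
```

```text
t 17.35 tcp [ 0.4707 -0.0065  0.0819] head 15.48 x [-0.     0.001 -1.   ] F [ 0.38  1.56 -1.04] M [0.013 0.075 0.029] w 0.0156 j1,6 [-0.18 -2.02]
phi -19.09 headphi -19.73 r 0.1463 z 0.0819 | Trad -0.77 Ttan(F x r) -0.206 Mz 0.029
(np.float64(15.837611781700776), np.float64(0.9355981144636369))
```

Call:
play_rows(
  increments=[0,-0.0025,0,-0.4,0,0,0,0,0,0,0,0,0,0,0,0,0.01,0,0,0,0,0,0,0.008,0,0,0,0,0,0,0.006,0,0,0,0,0,0,0,0,0,0,0],
)

```text
time: 18.15
eef_pos: [0.4955, -0.0032, 0.082]
tcp_rot: [-0.098, 0.7, 0.098, 0.7]
contact_force: [0.2, -0.2, -0.8]
width: 0.0154
```

```bash
python3 - <<'E'
from h import *
pol()
E
```

```text
t 18.15 tcp [ 0.4955 -0.0032  0.082 ] head 15.99 x [-0.  0. -1.] F [ 0.22 -0.16 -0.76] M [0.062 0.013 0.048] w 0.0154 j1,6 [-0.17 -2.02]
phi -20.61 headphi -20.24 r 0.1215 z 0.0820 | Trad -0.17 Ttan(F x r) 0.026 Mz 0.048
```

Call:
play_rows(
  increments=[0,0,0.008,0,0,0,0,0,0,0.0075,0,0,0,0,0,0,0,0,0,0,0,0.0001,0.0092,0.0004,5,0,0,0,0.0002,0.0092,0.0004,5,0,0,0,0.0002,0.0092,0.0004,5,0,0,0,0.0002,0.0092,0.0004,5,0,0,0,0.0001,0.0092,0.0004,5,0,0,0,0,0,0,0,0,0,0],
)

```text
time: 19.27
eef_pos: [0.5071, 0.0463, 0.0812]
tcp_rot: [0.055, 0.705, -0.055, 0.705]
contact_force: [-0.7, -3.1, -0.5]
width: 0.0156
```

```bash
python3 - <<'E'
from h import *
pol()
E
```

```text
t 19.275 tcp [0.5071 0.0463 0.0812] head -8.95 x [-0.    -0.001 -1.   ] F [-0.73 -3.09 -0.45] M [-0.446  0.043 -0.196] w 0.0156 j1,6 [-0.06 -1.48]
phi 4.04 headphi 4.70 r 0.1061 z 0.0812 | Trad 0.28 Ttan(F x r) 0.335 Mz -0.196
```

Call:
play_rows(
  increments=[0.0001,0.0055,0.0002,3,0,0,0,0.0001,0.0055,0.0002,3,0,0,0,0,0,0,0,0,0,0],
)

```text
time: 19.65
eef_pos: [0.5092, 0.0568, 0.0809]
tcp_rot: [0.091, 0.701, -0.092, 0.701]
contact_force: [-1.4, -2.9, 0.8]
width: 0.0151
```

```bash
python3 - <<'E'
from h import *
pol()
E
```

```text
t 19.65 tcp [0.5092 0.0568 0.0809] head -14.9 x [-0.001 -0.001 -1.   ] F [-1.42 -2.9   0.76] M [-0.446  0.156 -0.169] w 0.0151 j1,6 [-0.04 -1.35]
phi 9.85 headphi 10.65 r 0.1061 z 0.0809 | Trad 0.67 Ttan(F x r) 0.335 Mz -0.169
```

Call:
play_rows(
  increments=[0.0001,0.0055,0.0002,3,0,0,0,0.0001,0.0055,0.0002,3,0,0,0,0,0,0,0,0,0,0],
)

```text
time: 20.02
eef_pos: [0.5125, 0.0675, 0.0806]
tcp_rot: [0.128, 0.696, -0.128, 0.695]
contact_force: [-2.6, -1.2, 0.2]
width: 0.0151
```

```bash
python3 - <<'E'
from h import *
pol()
E
```

```text
t 20.025 tcp [0.5125 0.0675 0.0806] head -20.88 x [-0.001 -0.    -1.   ] F [-2.63 -1.23  0.21] M [-0.348  0.373 -0.148] w 0.0151 j1,6 [-0.02 -1.23]
phi 15.87 headphi 16.63 r 0.1060 z 0.0806 | Trad 2.04 Ttan(F x r) 0.218 Mz -0.148
```

Call:
play_rows(
  increments=[0.0001,0.0055,0.0002,3,0,0,0,0.0001,0.0055,0.0002,3,0,0,0,0,0,0,0,0,0,0],
)

```text
time: 20.4
eef_pos: [0.517, 0.0776, 0.0803]
tcp_rot: [0.164, 0.688, -0.164, 0.687]
contact_force: [-2.8, -0.9, -0.4]
width: 0.0154
```

```bash
python3 - <<'E'
from h import *
pol()
E
```

```text
t 20.4 tcp [0.517  0.0776 0.0803] head -26.87 x [-0.001 -0.    -1.   ] F [-2.81 -0.85 -0.36] M [-0.336  0.445 -0.124] w 0.0154 j1,6 [-0.  -1.1]
phi 21.87 headphi 22.62 r 0.1059 z 0.0803 | Trad 2.15 Ttan(F x r) 0.212 Mz -0.124
```

Call:
play_rows(
  increments=[0.0001,0.0055,0.0002,3,0,0,0,0.0001,0.0055,0.0002,3,0,0,0,0,0,0,0,0,0,0],
)

```text
time: 20.78
eef_pos: [0.5226, 0.0872, 0.0801]
tcp_rot: [0.2, 0.679, -0.2, 0.678]
contact_force: [-3.7, -1.2, -0.4]
width: 0.0155
```

```bash
python3 - <<'E'
from h import *
pol()
E
```

```text
t 20.775 tcp [0.5226 0.0872 0.0801] head -32.87 x [-0.001  0.    -1.   ] F [-3.69 -1.21 -0.4 ] M [-0.172  0.495 -0.137] w 0.0155 j1,6 [ 0.02 -0.98]
phi 27.87 headphi 28.62 r 0.1056 z 0.0801 | Trad 2.48 Ttan(F x r) 0.316 Mz -0.137
```

```bash
python3 - <<'E'
from h import *
pol();shot("scene","pics/s10");print(phase("pics/s10.png",.1157))
E
```

```text
t 20.775 tcp [0.5226 0.0872 0.0801] head -32.87 x [-0.001  0.    -1.   ] F [-3.69 -1.21 -0.4 ] M [-0.172  0.495 -0.137] w 0.0155 j1,6 [ 0.02 -0.98]
phi 27.87 headphi 28.62 r 0.1056 z 0.0801 | Trad 2.48 Ttan(F x r) 0.316 Mz -0.137
(np.float64(16.0090240361321), np.float64(0.9406977962890405))
```

Call:
play_rows(
  increments=[0,0,-0.02,0,0,0,0,0,0,-0.02,0,0,0,0,0,-0.0203,0.0014,-8,0,0,0,0,-0.0203,0.0014,-8,0,0,0,0,-0.0203,0.0014,-8,0,0,0,0,-0.0203,0.0014,-8,0,0,0,0,-0.0203,0.0014,-8,0,0,0,0,-0.0203,0.0014,-8,0,0,0,0,0,0,0,0,0,0,0,0,0,0,0,0,0],
)

```text
time: 22.08
eef_pos: [0.4705, -0.0072, 0.0805]
tcp_rot: [-0.091, 0.701, 0.092, 0.701]
contact_force: [-0.0, 0.4, -1.2]
width: 0.0155
```

```bash
python3 - <<'E'
from h import *
pol();shot("scene","pics/s11");print(phase("pics/s11.png",.1157))
E
```

```text
t 22.075 tcp [ 0.4705 -0.0072  0.0805] head 14.89 x [ 0.     0.001 -1.   ] F [-0.04  0.45 -1.19] M [ 0.042  0.046 -0.028] w 0.0155 j1,6 [-0.18 -2.01]
phi -19.33 headphi -19.14 r 0.1466 z 0.0805 | Trad -0.08 Ttan(F x r) -0.065 Mz -0.028
(np.float64(16.00770722875435), np.float64(0.9413473653797906))
```

Call:
play_rows(
  increments=[0,-0.0024,0,-1,0,0,0,0,0,0,0,0,0,0,0,0,0.01,0,0,0,0,0,0,0.008,0,0,0,0,0,0,0.006,0,0,0,0,0,0,0,0,0,0,0],
)

```text
time: 22.88
eef_pos: [0.4952, -0.0037, 0.0804]
tcp_rot: [-0.098, 0.7, 0.098, 0.7]
contact_force: [0.6, 0.8, -0.6]
width: 0.0154
```

```bash
python3 - <<'E'
from h import *
pol()
E
```

```text
t 22.875 tcp [ 0.4952 -0.0037  0.0804] head 16.0 x [-0.  0. -1.] F [ 0.58  0.84 -0.64] M [0.093 0.008 0.047] w 0.0154 j1,6 [-0.17 -2.02]
phi -20.77 headphi -20.25 r 0.1220 z 0.0804 | Trad -0.79 Ttan(F x r) -0.078 Mz 0.047
```

Fully in, then small strokes with checks.

Call:
play_rows(
  increments=[0,0,0.008,0,0,0,0,0,0,0.007,0,0,0,0,0,0,0,0,0,0,0,0.0001,0.0055,0.0002,3,0,0,0,0.0001,0.0055,0.0002,3,0,0,0,0,0,0,0,0,0,0],
)

```text
time: 23.62
eef_pos: [0.507, 0.0104, 0.0804]
tcp_rot: [-0.062, 0.704, 0.061, 0.705]
contact_force: [0.8, -2.5, -1.4]
width: 0.0155
```

```bash
python3 - <<'E'
from h import *
pol()
E
```

```text
t 23.625 tcp [0.507  0.0104 0.0804] head 10.01 x [ 0.001 -0.001 -1.   ] F [ 0.79 -2.48 -1.44] M [-0.489 -0.079 -0.211] w 0.0155 j1,6 [-0.13 -1.88]
phi -15.33 headphi -14.26 r 0.1071 z 0.0804 | Trad -0.30 Ttan(F x r) 0.277 Mz -0.211
```

Call:
play_rows(
  increments=[0.0001,0.0055,0.0002,3,0,0,0,0.0001,0.0055,0.0002,3,0,0,0,0,0,0,0,0,0,0],
)

```text
time: 24.0
eef_pos: [0.5055, 0.0215, 0.0801]
tcp_rot: [-0.025, 0.707, 0.025, 0.707]
contact_force: [0.2, -4.0, -0.9]
width: 0.0155
```

```bash
python3 - <<'E'
from h import *
pol()
E
```

```text
t 24.0 tcp [0.5055 0.0215 0.0801] head 4.06 x [-0.    -0.001 -1.   ] F [ 0.25 -3.95 -0.89] M [-0.483  0.15  -0.202] w 0.0155 j1,6 [-0.11 -1.75]
phi -9.35 headphi -8.31 r 0.1071 z 0.0801 | Trad 0.10 Ttan(F x r) 0.424 Mz -0.202
```

Call:
play_rows(
  increments=[0.0001,0.0055,0.0002,3,0,0,0,0.0001,0.0055,0.0002,3,0,0,0,0,0,0,0,0,0,0],
)

```text
time: 24.38
eef_pos: [0.5051, 0.0326, 0.0798]
tcp_rot: [0.012, 0.707, -0.012, 0.707]
contact_force: [-1.9, -3.0, -0.8]
width: 0.0152
```

```bash
python3 - <<'E'
from h import *
pol()
E
```

```text
t 24.375 tcp [0.5051 0.0326 0.0798] head -1.9 x [-0.001 -0.    -1.   ] F [-1.95 -2.98 -0.77] M [-0.464  0.236 -0.152] w 0.0152 j1,6 [-0.09 -1.63]
phi -3.37 headphi -2.35 r 0.1070 z 0.0798 | Trad 1.90 Ttan(F x r) 0.321 Mz -0.152
```

Call:
play_rows(
  increments=[0.0001,0.0037,0.0001,2,0,0,0,0.0001,0.0037,0.0001,2,0,0,0,0,0,0,0,0,0,0],
)

```text
time: 24.75
eef_pos: [0.5057, 0.04, 0.0795]
tcp_rot: [0.036, 0.706, -0.036, 0.706]
contact_force: [-2.8, -2.8, -0.4]
width: 0.0155
```

```bash
python3 - <<'E'
from h import *
pol()
E
```

```text
t 24.75 tcp [0.5057 0.04   0.0795] head -5.9 x [-0.001 -0.    -1.   ] F [-2.78 -2.79 -0.42] M [-0.412  0.321 -0.188] w 0.0155 j1,6 [-0.08 -1.54]
phi 0.59 headphi 1.65 r 0.1068 z 0.0795 | Trad 2.54 Ttan(F x r) 0.322 Mz -0.188
```

Call:
play_rows(
  increments=[0.0001,0.0037,-0.0007,2,0,0,0,0.0001,0.0037,0,2,0,0,0,0,0,0,0,0,0,0],
)

```text
time: 25.12
eef_pos: [0.5065, 0.0475, 0.0795]
tcp_rot: [0.061, 0.704, -0.061, 0.705]
contact_force: [-0.2, -2.9, -1.3]
width: 0.0153
```

```bash
python3 - <<'E'
from h import *
pol()
E
```

```text
t 25.125 tcp [0.5065 0.0475 0.0795] head -9.91 x [ 0. -0. -1.] F [-0.24 -2.86 -1.28] M [-0.416  0.053 -0.153] w 0.0153 j1,6 [-0.06 -1.46]
phi 4.60 headphi 5.66 r 0.1069 z 0.0795 | Trad -0.20 Ttan(F x r) 0.306 Mz -0.153
```

Call:
play_rows(
  increments=[0.0001,0.0037,0.0001,2,0,0,0,0.0001,0.0037,0.0001,2,0,0,0,0,0,0,0,0,0,0],
)

```text
time: 25.5
eef_pos: [0.5077, 0.054, 0.0792]
tcp_rot: [0.085, 0.702, -0.086, 0.702]
contact_force: [-1.8, -6.0, -0.6]
width: 0.0155
```

```bash
python3 - <<'E'
from h import *
pol()
E
```

```text
t 25.5 tcp [0.5077 0.054  0.0792] head -13.92 x [-0.001 -0.001 -1.   ] F [-1.84 -6.   -0.63] M [-0.906  0.24  -0.169] w 0.0155 j1,6 [-0.05 -1.37]
phi 8.18 headphi 9.67 r 0.1069 z 0.0792 | Trad 0.51 Ttan(F x r) 0.669 Mz -0.169
```

The torque has risen to 0.50 Nm, so the nut is touching the washer. Small steps from here.

Call:
play_rows(
  increments=[0,0.0019,0,1,0,0,0,0,0.0019,0,1,0,0,0,0,0,0,0,0,0,0],
)

```text
time: 25.88
eef_pos: [0.5084, 0.0572, 0.0791]
tcp_rot: [0.097, 0.701, -0.099, 0.7]
contact_force: [-3.4, -7.3, -1.2]
width: 0.0149
```

```bash
python3 - <<'E'
from h import *
pol()
E
```

```text
t 25.875 tcp [0.5084 0.0572 0.0791] head -15.92 x [-0.001 -0.002 -1.   ] F [-3.39 -7.27 -1.18] M [-1.152  0.358 -0.28 ] w 0.0149 j1,6 [-0.04 -1.33]
phi 9.96 headphi 11.67 r 0.1069 z 0.0791 | Trad 1.50 Ttan(F x r) 0.842 Mz -0.280
```

Call:
play_rows(
  increments=[0,0.0019,0,1,0,0,0,0,0.0019,0,1,0,0,0,0,0,0,0,0,0,0],
)

```text
time: 26.25
eef_pos: [0.5093, 0.0605, 0.079]
tcp_rot: [0.109, 0.699, -0.111, 0.698]
contact_force: [-3.3, -8.9, 1.0]
width: 0.0154
```

```bash
python3 - <<'E'
from h import *
pol()
E
```

```text
t 26.25 tcp [0.5093 0.0605 0.079 ] head -17.92 x [-0.002 -0.003 -1.   ] F [-3.32 -8.93  1.  ] M [-1.438  0.431 -0.252] w 0.0154 j1,6 [-0.03 -1.29]
phi 11.79 headphi 13.67 r 0.1069 z 0.0790 | Trad 0.73 Ttan(F x r) 1.016 Mz -0.252
```

Call:
play_rows(
  increments=[0,0.0019,0,1,0,0,0,0,0.0019,0,1,0,0,0,0,0,0,0,0,0,0],
)

```text
time: 26.62
eef_pos: [0.5103, 0.0638, 0.0789]
tcp_rot: [0.121, 0.697, -0.123, 0.696]
contact_force: [-4.8, -8.9, 0.1]
width: 0.0153
```

```bash
python3 - <<'E'
from h import *
pol()
E
```

```text
t 26.625 tcp [0.5103 0.0638 0.0789] head -19.92 x [-0.002 -0.003 -1.   ] F [-4.83 -8.91  0.08] M [-1.623  0.509 -0.257] w 0.0153 j1,6 [-0.03 -1.25]
phi 13.62 headphi 15.67 r 0.1070 z 0.0789 | Trad 1.86 Ttan(F x r) 1.066 Mz -0.257
```

Call:
play_rows(
  increments=[0,0.0019,0,1,0,0,0,0,0.0012,0,0.6,0,0,0,0,0,0,0,0,0,0],
)

```text
time: 27.0
eef_pos: [0.5112, 0.0665, 0.0788]
tcp_rot: [0.131, 0.695, -0.133, 0.694]
contact_force: [-3.9, -10.8, 0.3]
width: 0.0156
```

```bash
python3 - <<'E'
from h import *
pol()
E
```

```text
t 27.0 tcp [0.5112 0.0665 0.0788] head -21.51 x [-0.003 -0.004 -1.   ] F [ -3.87 -10.77   0.34] M [-1.856  0.606 -0.276] w 0.0156 j1,6 [-0.02 -1.21]
phi 15.11 headphi 17.26 r 0.1070 z 0.0788 | Trad 0.08 Ttan(F x r) 1.224 Mz -0.276
```

Call:
play_rows(
  increments=[0,0.0019,0,1,0,0,0,0,0.001,0,0.5,0,0,0,0,0,0,0,0,0,0,0,0,0,0,0,0,0],
)

```text
time: 27.5
eef_pos: [0.512, 0.0689, 0.0788]
tcp_rot: [0.139, 0.694, -0.143, 0.692]
contact_force: [-5.2, -11.3, 1.3]
width: 0.0152
```

```bash
python3 - <<'E'
from h import *
pol();shot("scene","pics/s12");print(phase("pics/s12.png",.1145))
E
```

```text
t 27.5 tcp [0.512  0.0689 0.0788] head -23.01 x [-0.003 -0.004 -1.   ] F [ -5.15 -11.33   1.32] M [-2.046  0.697 -0.287] w 0.0152 j1,6 [-0.02 -1.18]
phi 16.48 headphi 18.76 r 0.1070 z 0.0788 | Trad 0.81 Ttan(F x r) 1.329 Mz -0.287
(np.float64(-13.265361176488637), np.float64(0.9280886450474374))
```

Call:
play_rows(
  increments=[0,0,0,0,0,0,0,0,0,0,0,0,0,0],
)

```text
time: 27.8
eef_pos: [0.512, 0.0689, 0.0788]
tcp_rot: [0.139, 0.694, -0.143, 0.692]
contact_force: [-4.4, -12.3, 1.8]
width: 0.0153
```

```bash
python3 - <<'E'
from h import *
pol()
E
```

```text
t 27.8 tcp [0.512  0.0689 0.0788] head -23.01 x [-0.003 -0.004 -1.   ] F [ -4.38 -12.29   1.75] M [-1.923  0.72  -0.307] w 0.0153 j1,6 [-0.02 -1.18]
phi 16.47 headphi 18.76 r 0.1070 z 0.0788 | Trad -0.25 Ttan(F x r) 1.396 Mz -0.307
```

Torque holds at about 1.06 Nm (force × arm 1.36, less the hand twist of 0.3), so the nut is tight. Next I'll unload gently.

Call:
play_rows(
  increments=[0,-0.0037,0,-2,0,0,0,0,-0.0037,0,-2,0,0,0,0,0,0,0,0,0,0],
)

```text
time: 28.18
eef_pos: [0.5099, 0.0633, 0.0791]
tcp_rot: [0.116, 0.698, -0.117, 0.697]
contact_force: [-1.5, -5.5, -0.2]
width: 0.0154
```

```bash
python3 - <<'E'
from h import *
pol()
E
```

```text
t 28.175 tcp [0.5099 0.0633 0.0791] head -19.02 x [-0.001 -0.001 -1.   ] F [-1.49 -5.52 -0.18] M [-1.015  0.346 -0.234] w 0.0154 j1,6 [-0.03 -1.27]
phi 13.28 headphi 14.77 r 0.1071 z 0.0791 | Trad -0.25 Ttan(F x r) 0.612 Mz -0.234
```

Call:
play_rows(
  increments=[0,-0.0028,0,-1.5,0,0,0,0,-0.0013,0,-0.7,0,0,0,0,0,0,0,0,0,0],
)

```text
time: 28.55
eef_pos: [0.5092, 0.0604, 0.0793]
tcp_rot: [0.104, 0.699, -0.104, 0.699]
contact_force: [-1.1, -4.2, -0.7]
width: 0.0155
```

```bash
python3 - <<'E'
from h import *
pol();shot("scene","pics/s13");print(phase("pics/s13.png",.1145))
E
```

```text
t 28.55 tcp [0.5092 0.0604 0.0793] head -16.91 x [ 0. -0. -1.] F [-1.1  -4.21 -0.72] M [-0.68   0.176 -0.269] w 0.0155 j1,6 [-0.04 -1.31]
phi 11.71 headphi 12.66 r 0.1070 z 0.0793 | Trad -0.10 Ttan(F x r) 0.466 Mz -0.269
(np.float64(-12.613792672202923), np.float64(0.9247218266915177))
```

Call:
play_rows(
  increments=[0,-0.0025,0,-1.5,0,0,0,0,0,0,0,0,0,0,0,0,0,0,0,0,0],
)

```text
time: 28.98
eef_pos: [0.5087, 0.0584, 0.0794]
tcp_rot: [0.095, 0.701, -0.095, 0.701]
contact_force: [0.7, -3.1, -0.3]
width: 0.0154
```

```bash
python3 - <<'E'
from h import *
pol();shot("scene","pics/s14");print(phase("pics/s14.png",.1145))
E
```

```text
t 28.975 tcp [0.5087 0.0584 0.0794] head -15.42 x [ 0.001  0.    -1.   ] F [ 0.75 -3.07 -0.31] M [-0.502 -0.1   -0.211] w 0.0154 j1,6 [-0.04 -1.34]
phi 10.59 headphi 11.17 r 0.1070 z 0.0794 | Trad -1.51 Ttan(F x r) 0.297 Mz -0.211
(np.float64(-12.305825177024483), np.float64(0.9226558129546012))
```

Call:
play_rows(
  increments=[0,0,-0.01,0,0,0,0,0,0,-0.015,0,0,0,0,0,0,-0.02,0,0,0,0,0,0,-0.01,0,0,0,0,0,0,0,0,0,0,0],
)

```text
time: 29.65
eef_pos: [0.4545, 0.0736, 0.0792]
tcp_rot: [0.095, 0.701, -0.094, 0.701]
contact_force: [0.0, -0.6, -0.6]
width: 0.0154
```

```bash
python3 - <<'E'
from h import *
pol();shot("scene","pics/s15");print(phase("pics/s15.png",.1145))
E
```

```text
t 29.65 tcp [0.4545 0.0736 0.0792] head -15.37 x [-0.  0. -1.] F [ 0.01 -0.58 -0.56] M [ 0.007 -0.     0.033] w 0.0154 j1,6 [-0.01 -1.31]
phi 10.87 headphi 11.12 r 0.1632 z 0.0792 | Trad -0.17 Ttan(F x r) 0.091 Mz 0.033
(np.float64(-10.979603548276852), np.float64(0.920236330519121))
```

The nut sprang back 2.3° in all while I unloaded and pulled out (phase -13.3° to -11.0°). I'll re-enter the hole and feel whether it's really still tight.

Call:
play_rows(
  increments=[0,-0.0118,0.0004,-4.4,0,0,0,0,0,0,0,0,0,0,0,0,0.015,0,0,0,0,0,0,0.012,0,0,0,0,0,0,0.01,0,0,0,0,0,0,0.006,0,0,0,0,0,0,0,0,0,0,0],
)

```text
time: 30.58
eef_pos: [0.4954, 0.0532, 0.0792]
tcp_rot: [0.068, 0.704, -0.068, 0.704]
contact_force: [0.9, -0.2, -0.1]
width: 0.0153
```

```bash
python3 - <<'E'
from h import *
pol()
E
```

```text
t 30.575 tcp [0.4954 0.0532 0.0792] head -11.03 x [ 0.  0. -1.] F [ 0.95 -0.17 -0.13] M [ 0.025 -0.119  0.056] w 0.0153 j1,6 [-0.05 -1.43]
phi 6.53 headphi 6.78 r 0.1188 z 0.0792 | Trad -0.96 Ttan(F x r) -0.002 Mz 0.056
```

Call:
play_rows(
  increments=[0,0,0.007,0,0,0,0,0,0,0.004,0,0,0,0,0,0,0,0,0,0,0,0,0.0037,0.0001,2,0,0,0,0,0.0019,0,1,0,0,0,0,0,0,0,0,0,0],
)

```text
time: 31.32
eef_pos: [0.5068, 0.0562, 0.0792]
tcp_rot: [0.086, 0.702, -0.086, 0.702]
contact_force: [0.0, -3.3, -0.0]
width: 0.0152
```

```bash
python3 - <<'E'
from h import *
pol()
E
```

```text
t 31.325 tcp [0.5068 0.0562 0.0792] head -14.01 x [-0.    -0.001 -1.   ] F [ 0.   -3.26 -0.  ] M [-0.479  0.074 -0.133] w 0.0152 j1,6 [-0.04 -1.37]
phi 9.21 headphi 9.76 r 0.1083 z 0.0792 | Trad -0.76 Ttan(F x r) 0.343 Mz -0.133
```

Call:
play_rows(
  increments=[0,0.0019,0,1,0,0,0,0,0.0019,0,1,0,0,0,0,0,0,0,0,0,0],
)

```text
time: 31.7
eef_pos: [0.5075, 0.0594, 0.0791]
tcp_rot: [0.098, 0.7, -0.099, 0.7]
contact_force: [-2.1, -6.5, -0.2]
width: 0.0157
```

```bash
python3 - <<'E'
from h import *
pol()
E
```

```text
t 31.7 tcp [0.5075 0.0594 0.0791] head -16.08 x [-0.001 -0.002 -1.   ] F [-2.14 -6.48 -0.22] M [-1.018  0.237 -0.35 ] w 0.0157 j1,6 [-0.04 -1.33]
phi 10.96 headphi 11.83 r 0.1084 z 0.0791 | Trad 0.36 Ttan(F x r) 0.739 Mz -0.350
```

Call:
play_rows(
  increments=[0,0.0028,0,1.5,0,0,0,0,0.0028,0,1.5,0,0,0,0,0,0,0,0,0,0],
)

```text
time: 32.08
eef_pos: [0.5087, 0.0639, 0.0789]
tcp_rot: [0.116, 0.698, -0.118, 0.697]
contact_force: [-3.5, -10.3, 1.2]
width: 0.0153
```

```bash
python3 - <<'E'
from h import *
pol();shot("scene","pics/s16");print(phase("pics/s16.png",.1145))
E
```

```text
t 32.075 tcp [0.5087 0.0639 0.0789] head -19.09 x [-0.002 -0.003 -1.   ] F [ -3.48 -10.33   1.22] M [-1.723  0.43  -0.493] w 0.0153 j1,6 [-0.03 -1.26]
phi 13.39 headphi 14.84 r 0.1085 z 0.0789 | Trad 0.19 Ttan(F x r) 1.182 Mz -0.493
(np.float64(-11.553214802766663), np.float64(0.9212255627116792))
```

Call:
play_rows(
  increments=[0,0.0028,0,1.5,0,0,0,0,0.0019,0,1,0,0,0,0,0,0,0,0,0,0],
)

```text
time: 32.5
eef_pos: [0.51, 0.0676, 0.0788]
tcp_rot: [0.131, 0.695, -0.134, 0.694]
contact_force: [-4.4, -12.6, 1.1]
width: 0.0155
```

```bash
python3 - <<'E'
from h import *
pol();shot("scene","pics/s17");print(phase("pics/s17.png",.1145))
E
```

```text
t 32.5 tcp [0.51   0.0676 0.0788] head -21.59 x [-0.003 -0.004 -1.   ] F [ -4.39 -12.62   1.12] M [-2.16   0.561 -0.497] w 0.0155 j1,6 [-0.02 -1.21]
phi 15.48 headphi 17.34 r 0.1085 z 0.0788 | Trad -0.13 Ttan(F x r) 1.449 Mz -0.497
(np.float64(-12.552202413702004), np.float64(0.9236422354860512))
```

At rest the nut only starts to move again at about 0.65 Nm, so the clamp is held but with a thin margin. I'll go a little tighter, staying well under 2 Nm.

Call:
play_rows(
  increments=[0,0.0028,0,1.5,0,0,0,0,0.0028,0,1.5,0,0,0,0,0,0,0,0,0,0],
)

```text
time: 32.92
eef_pos: [0.5118, 0.0724, 0.0786]
tcp_rot: [0.149, 0.692, -0.153, 0.69]
contact_force: [-5.1, -14.8, 2.1]
width: 0.0152
```

```bash
python3 - <<'E'
from h import *
pol();shot("scene","pics/s18");print(phase("pics/s18.png",.1145))
E
```

```text
t 32.925 tcp [0.5118 0.0724 0.0786] head -24.59 x [-0.003 -0.005 -1.   ] F [ -5.08 -14.81   2.08] M [-2.389  0.636 -0.477] w 0.0152 j1,6 [-0.01 -1.15]
phi 18.19 headphi 20.34 r 0.1085 z 0.0786 | Trad -0.96 Ttan(F x r) 1.695 Mz -0.477
(np.float64(-14.35255194901366), np.float64(0.9277934662505386))
```

Call:
play_rows(
  increments=[0,0.0028,0,1.5,0,0,0,0,0.0019,0,1,0,0,0,0,0,0,0,0,0,0],
)

```text
time: 33.35
eef_pos: [0.5135, 0.0763, 0.0785]
tcp_rot: [0.163, 0.688, -0.168, 0.686]
contact_force: [-6.7, -15.9, 2.4]
width: 0.0154
```

```bash
python3 - <<'E'
from h import *
pol();shot("scene","pics/s19");print(phase("pics/s19.png",.1145))
E
```

```text
t 33.35 tcp [0.5135 0.0763 0.0785] head -27.08 x [-0.004 -0.006 -1.   ] F [ -6.65 -15.85   2.44] M [-2.625  0.789 -0.45 ] w 0.0154 j1,6 [-0.  -1.1]
phi 20.42 headphi 22.83 r 0.1086 z 0.0785 | Trad -0.57 Ttan(F x r) 1.865 Mz -0.450
(np.float64(-15.773838530998557), np.float64(0.9283200969170964))
```

Call:
play_rows(
  increments=[0,-0.0055,0,-3,0,0,0,0,-0.0055,0,-3,0,0,0,0,-0.0037,0,-2,0,0,0,0,0,0,0,0,0,0],
)

```text
time: 33.9
eef_pos: [0.5089, 0.0648, 0.0792]
tcp_rot: [0.117, 0.697, -0.118, 0.697]
contact_force: [-0.4, -7.2, 0.3]
width: 0.015
```

```bash
python3 - <<'E'
from h import *
pol();shot("scene","pics/s20");print(phase("pics/s20.png",.1145))
E
```

```text
t 33.9 tcp [0.5089 0.0648 0.0792] head -19.08 x [-0.    -0.002 -1.   ] F [-0.41 -7.23  0.27] M [-1.209  0.081 -0.412] w 0.015 j1,6 [-0.03 -1.26]
phi 13.90 headphi 14.83 r 0.1086 z 0.0792 | Trad -1.86 Ttan(F x r) 0.759 Mz -0.412
(np.float64(-13.756694998517776), np.float64(0.9254296158583191))
```

Call:
play_rows(
  increments=[0,-0.0037,0,-2,0,0,0,0,-0.0019,0,-1,0,0,0,0,0,0,0,0,0,0],
)

```text
time: 34.33
eef_pos: [0.5077, 0.0603, 0.0794]
tcp_rot: [0.099, 0.7, -0.099, 0.7]
contact_force: [0.3, -5.0, -0.3]
width: 0.0158
```

```bash
python3 - <<'E'
from h import *
pol();shot("scene","pics/s21");print(phase("pics/s21.png",.1145))
E
```

```text
t 34.325 tcp [0.5077 0.0603 0.0794] head -16.07 x [ 0.001 -0.001 -1.   ] F [ 0.27 -4.99 -0.28] M [-0.831 -0.07  -0.352] w 0.0158 j1,6 [-0.04 -1.33]
phi 11.43 headphi 11.82 r 0.1085 z 0.0794 | Trad -1.61 Ttan(F x r) 0.514 Mz -0.352
(np.float64(-12.80535771304504), np.float64(0.9218945837741094))
```

Call:
play_rows(
  increments=[0,-0.0028,0,-1.5,0,0,0,0,0,0,0,0,0,0,0,0,0,0,0,0,0],
)

```text
time: 34.75
eef_pos: [0.5067, 0.0582, 0.0794]
tcp_rot: [0.089, 0.701, -0.089, 0.702]
contact_force: [1.3, -4.1, -0.4]
width: 0.0154
```

```bash
python3 - <<'E'
from h import *
pol();shot("scene","pics/s22");print(phase("pics/s22.png",.1145))
E
```

```text
t 34.75 tcp [0.5067 0.0582 0.0794] head -14.53 x [ 0.  0. -1.] F [ 1.3  -4.09 -0.44] M [-0.659 -0.235 -0.211] w 0.0154 j1,6 [-0.04 -1.36]
phi 10.22 headphi 10.28 r 0.1088 z 0.0794 | Trad -2.29 Ttan(F x r) 0.396 Mz -0.211
(np.float64(-12.363422870079892), np.float64(0.9215211961903712))
```

Call:
play_rows(
  increments=[0,-0.0012,0,-0.6,0,0,0,0,0,-0.01,0,0,0,0,0,0,-0.015,0,0,0,0,0,0,-0.02,0,0,0,0,0,0,-0.01,0,0,0,0,0,0,0,0,0,0,0],
)

```text
time: 35.55
eef_pos: [0.4519, 0.0708, 0.0791]
tcp_rot: [0.086, 0.702, -0.085, 0.702]
contact_force: [-0.5, 0.6, -1.5]
width: 0.0153
```

```bash
python3 - <<'E'
from h import *
pol();shot("scene","pics/s23");print(phase("pics/s23.png",.1145))
E
```

```text
t 35.55 tcp [0.4519 0.0708 0.0791] head -13.87 x [-0.  0. -1.] F [-0.46  0.63 -1.45] M [ 0.061  0.021 -0.052] w 0.0153 j1,6 [-0.02 -1.35]
phi 9.69 headphi 9.62 r 0.1651 z 0.0791 | Trad 0.60 Ttan(F x r) -0.083 Mz -0.052
(np.float64(-11.02835437516755), np.float64(0.9204531701798787))
```

The phase settled at -11.03°, the same as after the first release. From the loading line that leaves about 0.03 rad of wind-up held. Now I'll lift and check the bar in the hand.

Call:
play_rows(
  increments=[-0.03,0,0,0,0,0,0,-0.05,0,0,0,0,0,0,-0.05,0,0,0,0,0,0,-0.02,0,0,0,0,0,0,0,0,0,0,0,0,0,0,0,0,0,0,0,0],
)

```text
time: 36.35
eef_pos: [0.4524, 0.0702, 0.2279]
tcp_rot: [0.086, 0.703, -0.086, 0.701]
contact_force: [0.4, -0.4, -1.7]
width: 0.0152
```

```bash
python3 - <<'E'
from h import *
import pickle
S=pol()[0];m,p,d=shot("wrist","pics/w24")
S["eef_pos"]
def inst(fn,tcp,q):
    m=pickle.load(open(fn+".pkl","rb"));p=cv2.imread(fn+".png");g=cv2.cvtColor(p,cv2.COLOR_BGR2GRAY);d=np.load(fn+".npy")
    for v in (235,260,280):
        u=np.where(g[v,296:350]<45)[0]+296;print(v,u.min(),u.max(),(u.min()+u.max())/2)
    col=g[200:240,322];print("back end row",200+np.where(col<60)[0].min(),"depth",[round(float(np.median(d[v-2:v+3,318:327])),4) for v in (230,260,290)])
inst("pics/w3",0,0);inst("pics/w24",0,0)
E
```

```text
t 36.35 tcp [0.4524 0.0702 0.2279] head -13.93 x [-0.002  0.    -1.   ] F [ 0.36 -0.44 -1.73] M [0.003 0.016 0.039] w 0.0152 j1,6 [-0.02 -1.35]
phi 9.53 headphi 9.68 r 0.1645 z 0.2279 | Trad -0.46 Ttan(F x r) 0.057 Mz 0.039
235 304 349 326.5
260 304 339 321.5
280 304 339 321.5
back end row 219 depth [0.138, 0.1414, 0.1452]
235 303 340 321.5
260 304 339 321.5
280 304 339 321.5
back end row 219 depth [0.138, 0.1415, 0.1453]
```

View pics/w24.png

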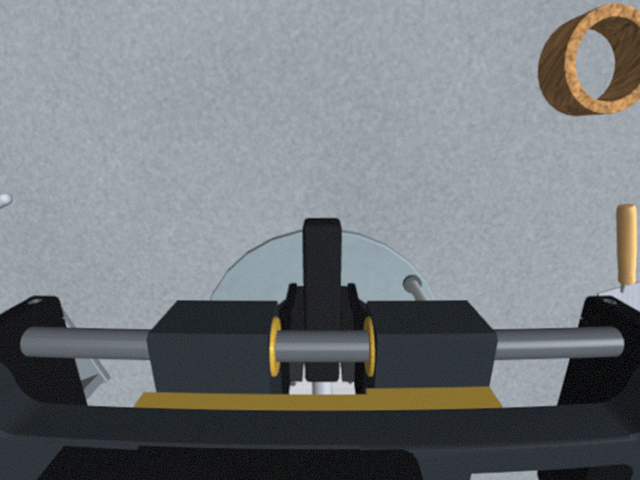

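The handle is at the same pixels as before (edges 304 and 339, back end at row 219), so the bar hasn't slipped. I'll carry it to the rest.

Call:
play_rows(
  increments=[0,-0.0481,0.0254,0,0,0,0,0,-0.0481,0.0254,0,0,0,0,0,-0.0481,0.0254,0,0,0,0,0,-0.0481,0.0254,0,0,0,0,0,-0.0482,0.0254,0,0,0,0,0,-0.0482,0.0254,0,0,0,0,0,-0.0482,0.0254,0,0,0,0,0,0,0,-7.7,0,0,0,0,0,0,-7.7,0,0,0,0,0,0,-7.6,0,0,0],
)

```text
time: 37.65
eef_pos: [0.5435, -0.2995, 0.2266]
tcp_rot: [-0.056, 0.706, 0.058, 0.704]
contact_force: [-0.1, 0.0, -0.3]
width: 0.0158
```

Call:
play_rows(
  increments=[0.05,0,0,0,0,0,0,0.04,0,0,0,0,0,0,0,0,0,0,0,0,0,0,0,0,0,0,0,0],
)

```text
time: 38.15
eef_pos: [0.5447, -0.2999, 0.1399]
tcp_rot: [-0.056, 0.705, 0.056, 0.705]
contact_force: [-0.1, 0.0, -0.4]
width: 0.0153
```

```bash
python3 - <<'E'
from h import *
S=st();w=np.array([.5436,-.2996])-S["eef_pos"][:2];h=np.radians(9.08);print("ty",-w[0]*np.sin(h)+w[1]*np.cos(h),"tz",w[0]*np.cos(h)+w[1]*np.sin(h),"tx",S["eef_pos"][2]-.0275)
shot("wrist","pics/w25")
E
```

```text
t 38.15 tcp [ 0.5447 -0.2999  0.1399] head 9.08 x [ 0. -0. -1.] F [-0.1   0.05 -0.43] M [0.019 0.029 0.021] w 0.0153 j1,6 [-0.63 -2.36]
ty 0.0005203884253547053 tz -0.001056605097163833 tx 0.11236557337967437
```

View pics/w25.png

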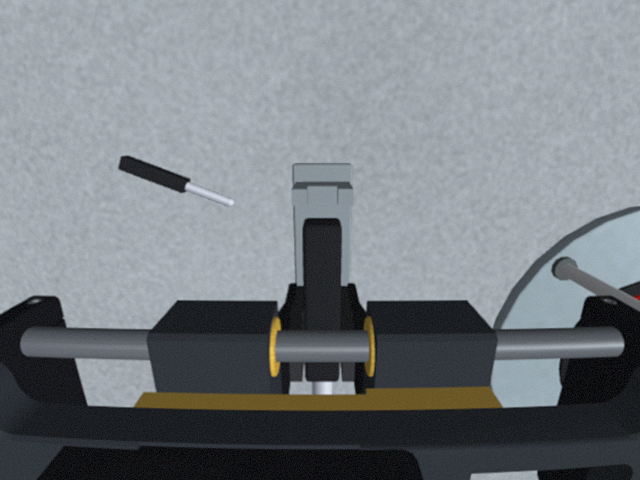

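The handle (edges 304–339) hangs over the rear notch (307–337) and is aligned with it. Lowering.

Call:
play_rows(
  increments=[0.04,0.0005,-0.001,0,0,0,0,0.035,0,0,0,0,0,0,0.018,0,0,0,0,0,0,0.01,0,0,0,0,0,0,0.006,0,0,0,0,0,0,0,0,0,0,0,0,0],
)

```text
time: 38.95
eef_pos: [0.5438, -0.2997, 0.0309]
tcp_rot: [-0.056, 0.705, 0.056, 0.705]
contact_force: [-0.1, 0.3, -1.4]
width: 0.0158
```

```bash
python3 - <<'E'
from h import *
st()
E
```

```text
t 38.95 tcp [ 0.5438 -0.2997  0.0309] head 9.08 x [ 0.001 -0.001 -1.   ] F [-0.13  0.3  -1.42] M [ 0.012  0.059 -0.01 ] w 0.0158 j1,6 [-0.63 -2.36]
```

Call:
play_rows(
  increments=[0.003,0,0,0,0,0,0,0,0,0,0,0,0,0,0,0,0,0,0,0,0],
)

```text
time: 39.33
eef_pos: [0.5435, -0.2994, 0.0275]
tcp_rot: [-0.056, 0.705, 0.056, 0.705]
contact_force: [0.2, -0.2, -0.4]
width: 0.0154
```

```bash
python3 - <<'E'
from h import *
st()
E
```

```text
t 39.325 tcp [ 0.5435 -0.2994  0.0275] head 9.08 x [ 0. -0. -1.] F [ 0.21 -0.21 -0.38] M [ 0.039  0.007 -0.015] w 0.0154 j1,6 [-0.63 -2.36]
```

Call:
play_rows(
  increments=[0,0,0,0,0,0,0.3,0,0,0,0,0,0,0.5,0,0,0,0,0,0,0.8,0,0,0,0,0,0,1,0,0,0,0,0,0,1,0,0,0,0,0,0,1,0,0,0,0,0,0,1,0,0,0,0,0,0,1],
)

```text
time: 40.33
eef_pos: [0.5433, -0.2994, 0.0272]
tcp_rot: [-0.056, 0.705, 0.056, 0.705]
contact_force: [-0.9, 0.9, 0.1]
width: 0.0843
```

```bash
python3 - <<'E'
from h import *
st()
E
```

```text
t 40.325 tcp [ 0.5433 -0.2994  0.0272] head 9.08 x [-0.  0. -1.] F [-0.91  0.94  0.06] M [0.046 0.037 0.072] w 0.0843 j1,6 [-0.63 -2.36]
```

Open. I'll rise to the first viewing pose.

Call:
play_rows(
  increments=[-0.02,0,0,0,0,0,1,-0.05,0,0,0,0,0,1,-0.05,0,0,0,0,0,1,-0.059,0,0,0,0,0,1,0,0,0,0,0,0,1,0,0,0,0,0,0,1],
)

```text
time: 41.08
eef_pos: [0.5434, -0.2994, 0.2074]
tcp_rot: [-0.056, 0.704, 0.056, 0.705]
contact_force: [-0.1, -0.6, 0.2]
width: 0.0872
```

```bash
python3 - <<'E'
from h import *
st();m,p,d=shot("wrist","pics/w26");g=cv2.cvtColor(p,cv2.COLOR_BGR2GRAY)
q=np.zeros_like(g,bool);q[165:265,285:345]=True
n,l,s,c=cv2.connectedComponentsWithStats((q&(g<40)).astype(np.uint8));i=1+np.argmax(s[1:,4]);W=onz(m,np.argwhere(l==i)[:,::-1].astype(float),.056)[:,:2]
(cx,cy),wh,a=cv2.minAreaRect(W.astype(np.float32)*1000);v=np.linalg.svd(W-W.mean(0),full_matrices=False)[2][0];print(cx,cy,wh,np.degrees(np.arctan(v[1]/v[0])))
for (u,vv) in [(314,180),(315,215),(316,250),(316,275),(317,295)]: print((u,vv),(m["origin"]+ray(m,[(u,vv)])[0]*d[vv,u]).round(4))
shot("scene","pics/s26");print(phase("pics/s26.png",.1145))
shot("top","pics/t26")
cv2.imwrite("pics/c26.png",np.hstack([p[140:320,220:420],cv2.imread("pics/w1.png")[140:320,220:420]]))
E
```

```text
t 41.075 tcp [ 0.5434 -0.2994  0.2074] head 9.08 x [ 0.001 -0.001 -1.   ] F [-0.06 -0.57  0.18] M [ 0.008  0.061 -0.04 ] w 0.0872 j1,6 [-0.63 -2.36]
530.615234375 -301.4210205078125 (73.87956237792969, 13.20997428894043) 9.01232294982984
(314, 180) [ 0.4989 -0.3139  0.0548]
(315, 215) [ 0.5303 -0.3082  0.0547]
(316, 250) [ 0.5634 -0.3021  0.0549]
(316, 275) [ 0.5938 -0.2976  0.0416]
(317, 295) [ 0.6121 -0.2937  0.0489]
(np.float64(-11.01867955387612), np.float64(0.9204969235325653))
```

View pics/c26.png

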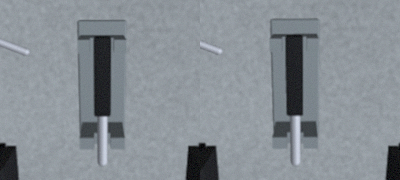

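View pics/s26.png

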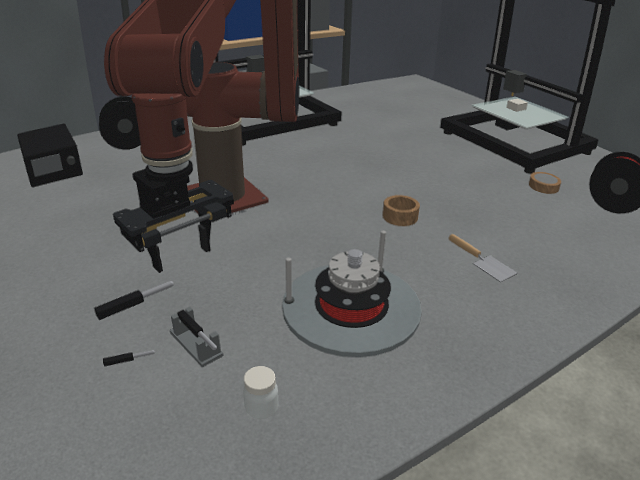

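```bash
python3 - <<'E'
from plant import robot
print(robot.sign_off())
E
```

```text
the job is handed in; nothing more can be done
None
```

I tightened the ring nut with the middle-sized tommy bar, laid the bar back in its rest and handed the job in at about 41 s; no verdict was reported.

- **Tightening:** It took four strokes through successive holes, about 160° clockwise in all. The nut touched at about 0.5 Nm and went to about 1.06 Nm. It sprang back 2.3° when I pulled the bar out, so I went back in and took it to about 1.4 Nm, then unloaded. That is above the 1 Nm aim but under the 2 Nm limit.
- **Nut at the end:** Its angle was the same after both releases (-11.0°) and held steady to the last picture. From the torque and angle readings I put the wind-up left at about 0.03 rad, against the 0.015 needed. I worked that out rather than read it, with an error of about 0.01. The nut's centre works out at about 101 mm, from the turn and pitch; the limit is 102 mm.
- **Bar:** The handle lies within about 1 mm of where it was and at the same angle (9.0°). Single depth readings along the bar were up to 7 mm off the first ones, because I reused the old pixels from a camera that stood about 7 mm aside; I went by the handle outline.
- **Everything else:** The gripper is open and clear of everything, and the tape, jar and scraper look untouched in the last scene picture.

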